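Cover the two crocks, the scoop's one with the notched lid

ROBOT

A 7-joint arm with a two-finger parallel gripper is mounted at the origin on the work surface. World frame = base frame: x ahead of the robot, y to its left, z up, the work surface at z = 0. Lengths are in m, angles in degrees, forces in N, time in s.
With the tool pointing down it reaches from about 0.425 to 0.875 m from the base axis. Payload 4.7 kg.
Tool frame: the origin (TCP) lies on the centre line of the jaws, within the pads' length; the fingertips stand 11 mm ahead of it and the grasp point (between the pads) lies 8 mm behind it; z points along the fingers, y is the direction in which the jaws open and shut (so a half turn about z gives the same grasp; the last joint's range is limited). The gripper opens to 87 mm and grips with 3 to 60 N. Pads are 19 mm wide; open, the fingers measure 117 mm over their backs; the gripper's body (75 mm by 190 mm) begins 51 mm behind the grasp point.
Start: joints at [69.563, 18.392, -4.016, 83.108, 1.295, 78.541, -3.26], TCP at [0.236, -0.606, 0.209] pointing down, gripper open.
Joint ranges: [-163.93, 163.93], [-17.29, 119.83], [-79.2, 71.16], [3.27, 140.29], [-89.18, 269.18], [5.43, 117.66], [-154.24, 154.24]. Speed limits (degrees/s): [147.25, 147.25, 180, 180, 180, 180, 180].

INTERFACE

Orientations are given as [roll, pitch, yaw] about the fixed x, y, z axes, in that order (R = Rz(yaw) Ry(pitch) Rx(roll)).
In Python, from cell import env gives the robot as it stands.
- The arm moves only by the tool servo_tool, never from a script. Its argument "moves" is text: rows parted by semicolons, each of 7 numbers parted by spaces: the shift along the tool's x, y, z as a fraction of full scale, then the turn, a rotation vector about the tool's x, y, z as a fraction of full scale, then the gripper's target within -1 to 1 (shut at 1, half-way at 0, fully open at -1). A call has 1 to 20 rows; each row shifts and turns the pose as measured when the row begins, along the tool's axes as they then stand; what a row does not reach is not made up. Full scale, the value 1, is 1000 mm for a shift and 0.5 rad for a turn. A row lasts 1/12 s, in which the tool goes at most 41.7 mm and 7.16 degrees, less where a joint would pass 70% of its speed; a pose out of reach is approached as far as the arm can. A call with a number of a shift or a turn outside -1 to 1 is refused whole. A call with a gripper value outside its range is refused whole. The fingers move at their own pace and stop on an object; "squeeze" is the grip in N (left out, the last holds). Time passes only in rows, so rows that do not move let the fingers close. It gives the time, the measured TCP pose, the force and the opening at its end, in the units of the state.
- env.get_obs(): the state, without advancing time (a new reading comes with each control period).
- env.read_camera(name): name is "scene" or "top"; returns a dict with "img" (400x640x3 uint8, red, green, blue), "range_z" (400x640 float32, m along the optical axis (not along the pixel's ray), 0 where there is no reading), "mtx" (3x3 intrinsics, pixels), "k1" (the pictures are not rectified: a ray, as slopes to the right and down, at radius r is drawn at 1 + k1 r^2 times it, then the intrinsics apply), "T" (4x4, takes a point from camera to world coordinates). Camera axes: x right, y up, looking along -z (the intrinsics and any distortion apply to the point x, -y, -z); pixel columns grow to the right and rows downward; lengths in m; the calibration is good to about 2 mm. A picture is of the moment at which its call begins.
- env.sign_off(): hands the job in, once; it reports no verdict.
The state is a dict: "time_s": time; "qpos": joint angles; "joint_velocities": joint speeds; "effort": joint torques, N m; "tool_pos": TCP position; "tool_rot": TCP orientation; "force": force on the tool from outside, world axes, zero at the start; "wrist_torque": the same for the moment, N m; "grip_width": finger opening in m.
Only numpy, scipy, OpenCV 4.12 (cv2) and the standard library are available. Lean on these libraries where they do the work, as an engineer would, in place of code of your own. Each camera call takes 0.05 s, during which the arm holds its last target.

TASK

Put the wooden lids on the two open crocks on the walnut shelf: the crock that has the scoop standing in it gets the lid with the notch, turned so that the scoop's handle comes up through the notch, and the other crock gets the plain lid. Both lids must lie flat on the rims with their plugs inside; lower them gently, do not slam or force them. Leave the scoop standing in its crock, and the crocks and everything else where they are.

Things in the scene. Friction and masses are not known exactly. Their poses are not given: they have to be found in the camera images.
- shelf: Walnut board 280 mm deep (x) by 840 mm long (y), 22 mm thick, on two white enamelled steel brackets that are screwed to the worktop. Origin: on the worktop under the board's centre, z up; the board's upper face is 90 mm above the origin. Fixed.
- crock_1: Open stoneware crock, grey-beige, straight-sided, the right-hand one (-y): outer diameter 120 mm, inner 106 mm, rim 90 mm and inner floor 8 mm above its foot; 0.75 kg, loose. Origin: centre of its foot, z up. At the start one of the two crocks has the scoop standing in it, the other the terracotta disc lying in it; which is which varies.
- crock_2: Open stoneware crock, grey-beige, straight-sided, the left-hand one (+y): outer diameter 120 mm, inner 106 mm, rim 90 mm and inner floor 8 mm above its foot; 0.75 kg, loose. Origin: centre of its foot, z up. At the start one of the two crocks has the scoop standing in it, the other the terracotta disc lying in it; which is which varies.
- lid_plain: Plain round wooden lid, lying right way up at one end of the board: disc 124 mm dia, 11 mm thick; below it a plug 98 mm dia, 8 mm deep, loose by 4 mm all round in a crock's mouth; on top a central bar handle 54 (x) by 18 (y) by 28 mm high, its top 47 mm over the origin; about 140 g, loose. Origin: centre of the plug's underside, z up; 82 mm above the crock's origin once the disc rests on the rim.
- lid_notched: Notched round wooden lid, lying right way up at one end of the board: disc 124 mm dia, 11 mm thick; below it a plug 98 mm dia, 8 mm deep, loose by 4 mm all round in a crock's mouth; on top a central bar handle 54 (x) by 18 (y) by 28 mm high, its top 47 mm over the origin; about 130 g, loose. Origin: centre of the plug's underside, z up; 82 mm above the crock's origin once the disc rests on the rim.
- notch_end (a point): Middle of the inner end of the notched lid's notch, on the disc's upper face, 36 mm from the lid's axis towards the lid's -x. The notch is a slot 24 mm wide cut through disc and plug, running from here along -x out to the lid's edge, in line with the bar handle.
- scoop: Copper-toned aluminium scoop, 143 mm long: half-round bowl 42 mm dia, flat straight handle 12 mm wide (14 at the rounded end), 4 mm thick; 45 g, loose. It stands in a crock, bowl on the floor, handle leaning 30 degrees from vertical on the inside of the rim, its end 45 mm above the rim. Origin at the start: on the crock's axis at the inner floor; z vertical, handle leaning to the scoop's -x.
- scoop_bowl (a point): Centre of the mouth of the scoop's bowl; the handle's centre line starts here (29 mm above the crock's foot, about 15 mm from the crock's axis on the handle's side).
- scoop_tip (a point): End of the scoop's handle, on its centre line, 122 mm from scoop_bowl. Seen from above, the line from the crock's axis to this point is the direction in which the handle leaves the crock (it crosses the rim's inner edge there and the end reaches 76 mm from the axis).
- keeper: Terracotta sugar-keeper disc, 60 mm in diameter and 9 mm thick, lying in the crock without the scoop; loose. Origin: centre of its underside.
- glass_jar: Empty glass jar with a black silicone stretch lid drawn over its mouth (one piece), 80 mm in diameter and 107 mm high, in the back row on the board (beyond the crocks); loose bystander. Origin: centre of its underside.
- dispenser_tall: Off-white push-top spice dispenser, 50 mm in diameter and 108 mm high, back row on the board; loose bystander. Origin: centre of its underside.
- dispenser_short: Off-white push-top spice dispenser, 56 mm in diameter and 78 mm high, back row on the board; loose bystander. Origin: centre of its underside.
- small_crock: Small stoneware crock with its own wooden knobbed lid on, 78 mm in diameter and 90 mm high, back row on the board; loose bystander (one piece). Origin: centre of its underside.
Things that resemble listed ones, but are neither listed nor needed, are in the scene too. Leave any purple look-alike of the lid_plain alone.

How it is judged (in metres and radians):
At the end, for the whole second after the job is handed in: Notched lid on the scoop's crock, plain lid on the other: axes within 10 mm, plug undersides 78 to 86 mm above the crock's foot, flat within 0.04 rad. Scoop (moved under 50 mm, handle end above the lid) and disc still in their crocks; crocks upright, within 40 mm of their start; all at rest (((horizontal distance between scoop_bowl and crock_1 below 0.045 m and z of scoop_bowl in the frame of crock_1 below 0.05 m and z of scoop_tip in the frame of lid_notched above 0.04 m and horizontal distance between keeper and crock_2 below 0.04 m and horizontal distance between lid_notched and crock_1 below 0.01 m and z of lid_notched in the frame of crock_1 between 0.078 and 0.086 m and angle between the z axis of lid_notched and the z axis of crock_1, either way round below 0.04 rad and horizontal distance between lid_plain and crock_2 below 0.01 m and z of lid_plain in the frame of crock_2 between 0.078 and 0.086 m and angle between the z axis of lid_plain and the z axis of crock_2, either way round below 0.04 rad) or (horizontal distance between scoop_bowl and crock_2 below 0.045 m and z of scoop_bowl in the frame of crock_2 below 0.05 m and z of scoop_tip in the frame of lid_notched above 0.04 m and horizontal distance between keeper and crock_1 below 0.04 m and horizontal distance between lid_notched and crock_2 below 0.01 m and z of lid_notched in the frame of crock_2 between 0.078 and 0.086 m and angle between the z axis of lid_notched and the z axis of crock_2, either way round below 0.04 rad and horizontal distance between lid_plain and crock_1 below 0.01 m and z of lid_plain in the frame of crock_1 between 0.078 and 0.086 m and angle between the z axis of lid_plain and the z axis of crock_1, either way round below 0.04 rad)) and distance of scoop from where it was at the start of the episode below 0.05 m and angle between each of crock_1, crock_2's own z axis and vertical below 0.05 rad and distance of each of crock_1, crock_2 from where it was at the start of the episode below 0.04 m and linear speed of each of lid_plain, lid_notched, scoop, crock_1, crock_2 below 0.02 m/s); the robot touches nothing.
It fails at once if a lid is slammed or forced against a crock or the scoop (over 40 N) (contact force between any of lid_plain, lid_notched and crock_1 above 40 N or contact force between any of lid_plain, lid_notched and crock_2 above 40 N or contact force between any of lid_plain, lid_notched and scoop above 40 N).
It fails at once if another thing on the shelf is knocked away (jar, dispensers, small crock moved over 40 mm) (distance of any of glass_jar, dispenser_tall, dispenser_short, small_crock from where it was at the start of the episode above 0.04 m).
It also fails if it takes over 61 s, if anything falls off the work surface, if the arm or the gripper's body presses on something with over 40 N, if the wrist force passes 120 N, or if a joint passes its speed limit or range.

## Working session

There is one attempt and no reset: what is moved stays moved. The work goes in short steps, Python scripts to look and compute and a tool call to move; the robot and the scene stay as the last step left them, time stands still between calls to the robot, and variables do not carry over. Pictures are saved under pics/ and viewed, and the job is handed in when it is done.

Besides the shell and the picture viewer there is one more tool, called after "Request:" as a command line: name --argument value ..., lists and objects as JSON in quotes. servo_tool: Moves the arm, as the interface text tells. Its arguments: {"type":"object","properties":{"moves":{"type":"string"},"squeeze":{"type":"number"}},"required":["moves"]}

```bash
ls; mkdir -p pics; python3 - <<'E'
from cell import env
import cv2,numpy as np
print(env.get_obs())
for n in ("scene","top"):
    c=env.read_camera(n); cv2.imwrite(f"pics/{n}0.png",c["img"][:,:,::-1]); np.savez(f"{n}0.npz",**c)
    print(n,c["mtx"],c["k1"],c["T"])
E
```

```text
pics
{'time_s': 0.0, 'qpos': array([69.56158883, 18.43919495, -4.01582663, 83.17430586,  1.29304041,
       78.5401534 , -3.25855689]), 'joint_velocities': array([-0.01519857,  0.04039348, -0.01039922, -0.03340481,  0.09060858,
       -0.08672412, -0.16167449]), 'effort': array([ 9.25268387e-05, -4.91286957e+01, -4.03928999e-01, -3.12523592e+01,
       -6.39208616e-02,  4.37513762e-02,  1.88769641e-04]), 'tool_pos': array([ 0.23530432, -0.60529997,  0.20776525]), 'tool_rot': array([-1.79891479e+02,  3.68139190e-03,  2.12494831e+01]), 'force': array([-0.11056854, -0.51067596, -0.20744921]), 'wrist_torque': array([0.01443544, 0.00847851, 0.03203588]), 'grip_width': 0.08709797609790937}
scene [[434.11101757   0.         308.89049555]
 [  0.         434.11101757 203.80655837]
 [  0.           0.           1.        ]] -0.09540341547018374 [[-0.8665947  -0.38128234  0.32192764  0.89576329]
 [ 0.49899922 -0.66685903  0.55344269  0.69011592]
 [ 0.00366243  0.64025215  0.76815609  1.03927478]
 [ 0.          0.          0.          1.        ]]
top [[396.49013525   0.         318.42408808]
 [  0.         396.49013525 198.20102155]
 [  0.           0.           1.        ]] -0.007268605244438866 [[ 0.02147792  0.99739005 -0.06893315  0.41689468]
 [-0.99933967  0.02343878  0.0277641   0.0731995 ]
 [ 0.02930734  0.06829132  0.99723486  1.38450349]
 [ 0.          0.          0.          1.        ]]
```

View pics/scene0.png

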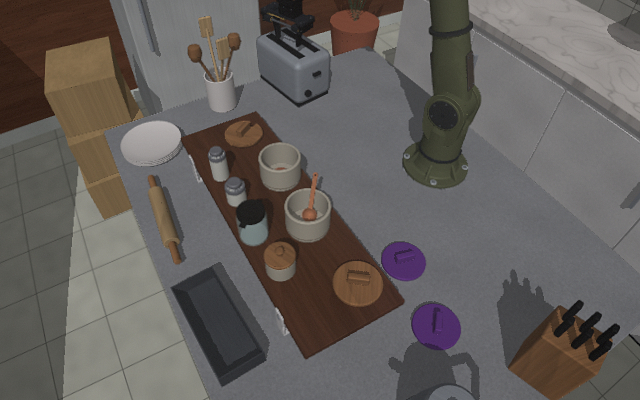

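View pics/top0.png

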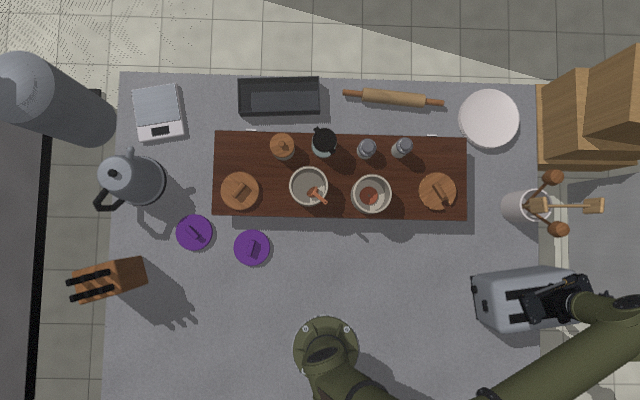

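The top view has +x up and +y to the left. Wooden lids are at (240,190) and (437,191), and crocks are at (309,187) with the scoop and (371,194) with the disc. Lid-like items are the purple ones at (195,232) and (252,247), plus the small crock's own lid at (282,146). I'll crop both wooden lids and fit circles to everything.

```bash
cat > h.py <<'E'
import numpy as np,cv2
def cloud(c):
    h,w=c["range_z"].shape
    u,v=np.meshgrid(np.arange(w),np.arange(h))
    k=float(c["k1"]); d=np.array([k,0,0,0,0.])
    p=cv2.undistortPoints(np.stack([u.ravel(),v.ravel()],1).astype(np.float64)[:,None],c["mtx"],d)[:,0]
    z=c["range_z"].ravel()
    P=np.stack([p[:,0]*z,-p[:,1]*z,-z],1)
    W=P@c["T"][:3,:3].T+c["T"][:3,3]
    W[z==0]=np.nan
    return W.reshape(h,w,3)
def proj(c,X):
    X=np.atleast_2d(X); P=(X-c["T"][:3,3])@c["T"][:3,:3]
    q=np.stack([P[:,0]/-P[:,2],-P[:,1]/-P[:,2]],1); r=(q**2).sum(1,keepdims=True)
    q=q*(1+float(c["k1"])*r); return q*c["mtx"][0,0]+c["mtx"][:2,2]
def circ(xy):
    A=np.c_[2*xy,np.ones(len(xy))]; s=np.linalg.lstsq(A,(xy**2).sum(1),rcond=None)[0]
    return s[0],s[1],np.sqrt(s[2]+s[0]**2+s[1]**2)
E
python3 - <<'E'
from h import *
t=np.load("top0.npz");s=np.load("scene0.npz")
a=t["img"][160:230,205:275];b=t["img"][160:230,275:345];c=t["img"][160:230,335:405];d=t["img"][160:230,402:472]
r=lambda x:cv2.resize(x,(390,290),interpolation=cv2.INTER_CUBIC)
r=lambda x:cv2.resize(x,(300,300),interpolation=cv2.INTER_CUBIC)
cv2.imwrite("pics/crops0.png",np.vstack([np.hstack([r(a),r(d)]),np.hstack([r(b),r(c)])])[:,:,::-1])
g=cv2.resize(s["img"][105:160,200:280],(400,275),interpolation=cv2.INTER_CUBIC);q=cv2.resize(s["img"][165:240,275:345][:55],(400,275))
cv2.imwrite("pics/crops1.png",np.hstack([g,cv2.resize(s["img"][255:310,320:400],(400,275))])[:,:,::-1])
W=cloud(t)
for n,(u,v) in dict(lidL=(230,190),lidR=(430,180),hL=(240,190),hR=(437,191),board=(270,200),board2=(410,200),table=(320,240),rimL=(309,187)).items(): print(n,W[v,u].round(4))
for cx,cy in((240,190),(437,191),(309,187),(371,194)):
    Q=W[cy-26:cy+27,cx-26:cx+27,2]; print(np.histogram(Q,bins=np.arange(.08,.27,.01)))
E
```

```text
lidL [0.5247 0.322  0.1099]
lidR [ 0.5737 -0.3267  0.1047]
hL [0.5232 0.2855 0.1371]
hR [ 0.5355 -0.3409  0.132 ]
board [0.4968 0.195  0.0895]
board2 [ 0.5079 -0.2665  0.0841]
table [ 0.367   0.026  -0.0021]
rimL [0.5419 0.0689 0.0956]
(array([861, 724, 720, 334,  10,  95,   3,   0,   0,   0,   0,   0,   0,
         0,   0,   0,   0,   0]), array([0.08, 0.09, 0.1 , 0.11, 0.12, 0.13, 0.14, 0.15, 0.16, 0.17, 0.18,
       0.19, 0.2 , 0.21, 0.22, 0.23, 0.24, 0.25, 0.26]))
(array([988, 731, 701, 263,  21,  80,  12,   0,   0,   0,   0,   0,   0,
         0,   0,   0,   0,   0]), array([0.08, 0.09, 0.1 , 0.11, 0.12, 0.13, 0.14, 0.15, 0.16, 0.17, 0.18,
       0.19, 0.2 , 0.21, 0.22, 0.23, 0.24, 0.25, 0.26]))
(array([ 855, 1239,  185,   21,   43,   27,   30,   30,   23,  205,  109,
          8,   10,    7,    7,    0,    0,    0]), array([0.08, 0.09, 0.1 , 0.11, 0.12, 0.13, 0.14, 0.15, 0.16, 0.17, 0.18,
       0.19, 0.2 , 0.21, 0.22, 0.23, 0.24, 0.25, 0.26]))
(array([797, 993, 350,  59,  39,  39,  37,  46,  33, 212, 104,   0,   0,
         0,   0,   0,   0,   0]), array([0.08, 0.09, 0.1 , 0.11, 0.12, 0.13, 0.14, 0.15, 0.16, 0.17, 0.18,
       0.19, 0.2 , 0.21, 0.22, 0.23, 0.24, 0.25, 0.26]))
```

View pics/crops0.png

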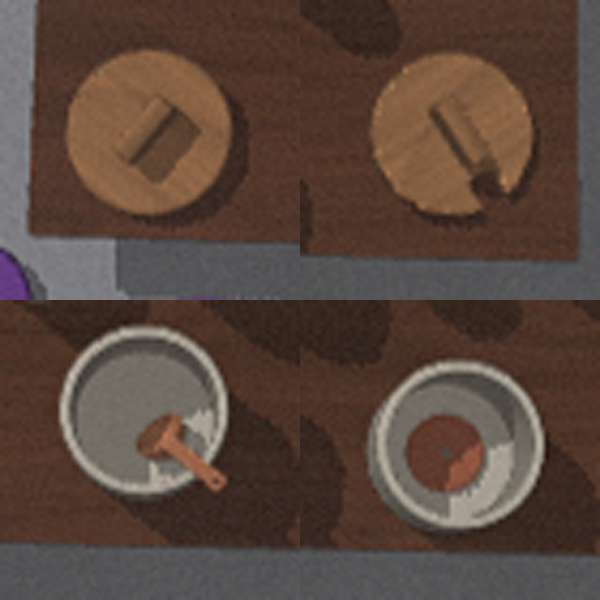

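View pics/crops1.png

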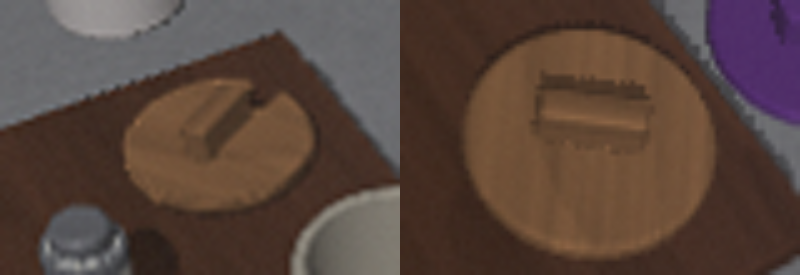

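Choice confirmed: the left lid (240,190) is plain wood. The right lid (437,191) has its notch facing lower-right. The scoop is in crock_2 (309,187) with its handle leaning lower-right, and the disc is in crock_1 (371,194). Next I'll measure precisely with both cameras.

```bash
cat > m.py <<'E'
from h import *
from scipy.optimize import least_squares
def fitplane(P):
    for _ in range(4):
        A=np.c_[P[:,:2],np.ones(len(P))];s=np.linalg.lstsq(A,P[:,2],rcond=None)[0];r=P[:,2]-A@s;P=P[abs(r)<2.5*r.std()+1e-6]
    return s,r.std()
def ring(P,c0,rad,dz):
    # points on annulus: fit centre by symmetric residual beyond +-3.5mm mid radius
    f=lambda c:(np.hypot(*(P[:,:2]-c).T)-rad)
    return least_squares(f,c0,loss="soft_l1",f_scale=.003).x
E
python3 - <<'E'
from m import *
for n in("top","scene"):
    t=np.load(n+"0.npz");W=cloud(t);F=W.reshape(-1,3);I=t["img"].astype(int)
    F=F.copy()
    b=F[(F[:,0]>.41)&(F[:,0]<.70)&(F[:,1]>-.38)&(F[:,1]<.37)&(abs(F[:,2]-.088)<.008)]
    tb=F[(F[:,0]>.2)&(F[:,0]<.41)&(abs(F[:,1])<.35)&(abs(F[:,2])<.01)]
    (sb,rb),(st,rt)=fitplane(b),fitplane(tb)
    print(n,"board",sb.round(4),rb.round(4),"z@(.55,0)",(sb@[.55,0,1]).round(4),"table",st.round(4),rt.round(4),(st@[.3,0,1]).round(4))
    zc=lambda x,y:sb[0]*x+sb[1]*y+sb[2]-.09
    F[:,2]-=zc(F[:,0],F[:,1])
    print("board ext",b[:,:2].min(0).round(3),b[:,:2].max(0).round(3))
    for nm,c0 in dict(c2=(.54,.07),c1=(.53,-.12)).items():
        c=np.array(c0)
        for _ in range(4):
            d=np.hypot(*(F[:,:2]-c).T); P=F[(d<.066)&(d>.046)&(abs(F[:,2]-.18)<.007)]
            c=ring(P,c,.0565,0)
        d=np.hypot(*(P[:,:2]-c).T);print(nm,c.round(4),len(P),"r",d.mean().round(4),d.std().round(4),"z",np.median(P[:,2]).round(4))
    for nm,c0 in dict(lp=(.523,.288),ln=(.54,-.34)).items():
        c=np.array(c0)
        d=np.hypot(*(F[:,:2]-c).T)
        col=(I[:,:,0]-I[:,:,2]).reshape(-1)
        P=F[(d<.085)&(F[:,2]>.1035)&(F[:,2]<.114)]
        h=cv2.convexHull((P[:,:2]*1e4).astype(np.int32)[:,None])[:,0]/1e4
        cc=circ(h)
        H=F[(d<.05)&(F[:,2]>.131)&(F[:,2]<.145)]
        (rc,(w,hh),an)=cv2.minAreaRect((H[:,:2]*1e3).astype(np.float32))
        m=H[:,:2].mean(0);u,sv,vt=np.linalg.svd(H[:,:2]-m)
        print(nm,np.round(cc,4),"handle",m.round(4),np.array(rc).round(1),round(w,1),round(hh,1),"axis deg",np.degrees(np.arctan2(vt[0,1],vt[0,0])).round(1),"z",np.median(H[:,2]).round(4),len(H))
    # scoop handle
    c=np.array((.54,.07)); d=np.hypot(*(F[:,:2]-c).T)
    S=F[(d<.1)&(F[:,2]>.189)&(F[:,2]<.26)]
    print("scoop",len(S),S.mean(0).round(4),S[np.argsort(-S[:,2])[:4]].round(4))
E
```

```text
top board [-0.0019  0.0002  0.0908] 0.0026 z@(.55,0) 0.0898 table [-0.0014  0.0005  0.0004] 0.0027 -0.0001
board ext [ 0.443 -0.38 ] [0.7  0.37]
c2 [0.5382 0.0716] 298 r 0.0565 0.0025 z 0.1793
c1 [ 0.518  -0.1241] 304 r 0.0565 0.0023 z 0.179
lp [0.5235 0.2922 0.0615] handle [0.5233 0.2917] [523.5 292.2] 17.9 53.1 axis deg 141.3 z 0.1362 95
ln [ 0.5373 -0.3493  0.0619] handle [ 0.5372 -0.3488] [ 537.5 -349.2] 52.7 19.7 axis deg -146.4 z 0.1361 91
scoop 34 [0.491  0.0252 0.2085] [[0.4833 0.0186 0.2284]
 [0.4804 0.0213 0.2266]
 [0.4836 0.0154 0.2239]
 [0.4865 0.0184 0.2238]]
scene board [-0.0005 -0.0003  0.0899] 0.0018 z@(.55,0) 0.0896 table [ 0.0006 -0.0015 -0.0005] 0.002 -0.0003
board ext [ 0.444 -0.38 ] [0.7  0.37]
c2 [0.5422 0.0725] 444 r 0.056 0.0028 z 0.1793
c1 [ 0.5218 -0.1236] 340 r 0.0561 0.0026 z 0.1788
lp [0.5261 0.2926 0.0624] handle [0.5276 0.2932] [526.6 291.9] 19.1 53.0 axis deg 140.9 z 0.1364 159
ln [ 0.5402 -0.3473  0.0627] handle [ 0.5407 -0.3457] [ 541.9 -346.3] 58.1 18.1 axis deg 33.5 z 0.1349 70
scoop 72 [0.4939 0.0247 0.2071] [[0.4875 0.0188 0.2265]
 [0.4889 0.0162 0.2248]
 [0.4839 0.018  0.2239]
 [0.4854 0.0206 0.2233]]
```

Measurements agree with the known sizes: handle tops near 0.137, rims near 0.179, lid radius 62 mm and scoop reach 76 mm. The cameras differ by about 3.5 mm in x. Next I'll check the path for obstacles near the start.

```bash
python3 - <<'E'
from m import *
F=np.vstack([cloud(np.load(n+"0.npz")).reshape(-1,3) for n in("top","scene")])
print("max z per 5cm cell, x rows 0.1..0.7, y -0.75..-0.2")
for x in np.arange(.1,.7,.05):
    print(round(x,2),[ (lambda q: round(float(np.nanmax(q)),2) if len(q) else None)(F[(abs(F[:,0]-x-.025)<.025)&(abs(F[:,1]-y-.025)<.025)][:,2]) for y in np.arange(-.75,-.2,.05)])
t=np.load("scene0.npz");cv2.imwrite("pics/st.png",cv2.resize(t["img"][0:130,170:400],(800,452))[:,:,::-1])
E
```

```text
max z per 5cm cell, x rows 0.1..0.7, y -0.75..-0.2
0.1 [0.19, 0.2, 0.2, 0.19, 0.2, 0.67, 0.68, 0.69, 0.69, 0.69, 0.67]
0.15 [0.2, 0.2, 0.44, 0.64, 0.66, 0.67, 0.68, 0.68, 0.68, 0.01, 0.01]
0.2 [0.33, 0.34, 0.37, 0.65, 0.65, 0.66, 0.65, 0.01, 0.01, 0.01, 0.01]
0.25 [0.33, 0.34, 0.59, 0.64, 0.64, 0.18, 0.01, 0.01, 0.01, 0.01, 0.01]
0.3 [0.18, 0.34, 0.01, 0.01, 0.01, 0.01, 0.01, 0.01, 0.01, 0.01, 0.01]
0.35 [0.01, 0.27, 0.26, 0.01, 0.01, 0.01, 0.01, 0.01, 0.01, 0.01, 0.01]
0.4 [0.01, 0.29, 0.29, 0.01, 0.01, 0.09, 0.1, 0.09, 0.09, 0.1, 0.1]
0.45 [0.33, 0.21, 0.23, 0.32, 0.01, 0.09, 0.1, 0.11, 0.12, 0.11, 0.1]
0.5 [0.33, 0.2, 0.26, 0.32, 0.01, 0.09, 0.12, 0.14, 0.14, 0.11, 0.1]
0.55 [0.01, 0.29, 0.29, 0.01, 0.01, 0.09, 0.11, 0.13, 0.14, 0.11, 0.1]
0.6 [0.01, 0.01, 0.01, 0.01, 0.01, 0.09, 0.1, 0.11, 0.1, 0.1, 0.18]
0.65 [0.01, 0.01, 0.01, 0.01, 0.01, 0.09, 0.1, 0.1, 0.1, 0.1, 0.2]
```

View pics/st.png

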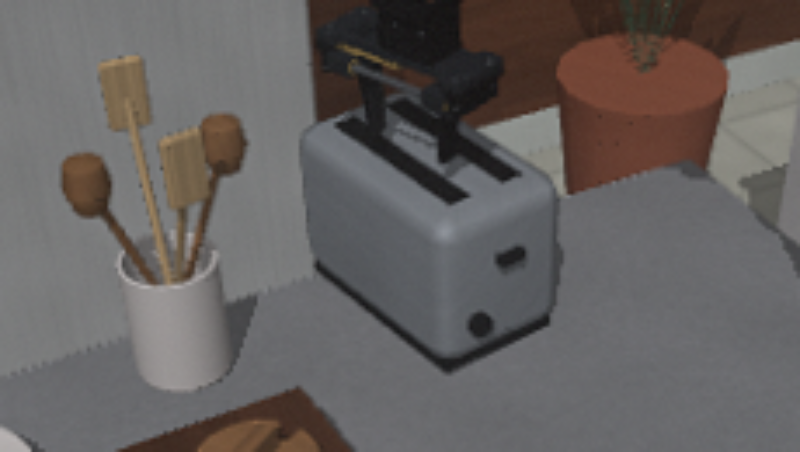

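Request:
servo_tool --moves "0 0 -0.04 0 0 0 -1;0 0 -0.04 0 0 0 -1;0 0 -0.04 0 0 0 -1;0.0145 -0.037 0 0 0 0 -1;0.0145 -0.037 0 0 0 0 -1;0.0145 -0.037 0 0 0 0 -1;0.0145 -0.037 0 0 0 0 -1;0.0145 -0.037 0 0 0 0 -1;0 0 0 0 0 0 -1"

```text
time_s: 0.85
tool_pos: [0.2362, -0.402, 0.3275]
tool_rot: [-179.3, 0.0, 21.0]
force: [0.2, -0.3, 0.7]
grip_width: 0.0868
```

```bash
cat > d.py <<'E'
import sys
from cell import env
import numpy as np
from scipy.spatial.transform import Rotation as R
x,y,z,yaw,n=map(float,sys.argv[1:6])
o=env.get_obs();r=R.from_euler("xyz",o["tool_rot"],degrees=True)
g=R.from_euler("xyz",[180,0,yaw],degrees=True)
rv=(r.inv()*g).as_rotvec()/.5
# each row: shift in tool frame at that row; approximates interpolated turn
p=np.array(o["tool_pos"]);D=np.array([x,y,z])-p
print("pos",p.round(4),"rot",o["tool_rot"].round(2),"|D|",np.linalg.norm(D).round(4),"turn",np.degrees(np.linalg.norm(rv)*.5).round(1),"F",o["force"].round(1),"w",o["grip_width"])
for i in range(int(n)):
    ri=r*R.from_rotvec(rv*.5*i/n)
    print(*(ri.inv().apply(D/n)).round(4),*(rv/n).round(4))
E
python3 d.py .539 -.348 .2 33.5 10
```

```text
pos [ 0.2362 -0.402   0.3275] rot [-1.7933e+02  4.0000e-02  2.1050e+01] |D| 0.333 turn 12.5 F [ 0.2 -0.3  0.7] w 0.0867647272882067
0.0302 0.006 0.0127 -0.0023 -0.0001 -0.0435
0.0301 0.0066 0.0127 -0.0023 -0.0001 -0.0435
0.0299 0.0073 0.0127 -0.0023 -0.0001 -0.0435
0.0298 0.0079 0.0127 -0.0023 -0.0001 -0.0435
0.0296 0.0085 0.0127 -0.0023 -0.0001 -0.0435
0.0294 0.0092 0.0127 -0.0023 -0.0001 -0.0435
0.0292 0.0098 0.0127 -0.0023 -0.0001 -0.0435
0.029 0.0104 0.0127 -0.0023 -0.0001 -0.0435
0.0287 0.011 0.0127 -0.0023 -0.0001 -0.0435
0.0285 0.0116 0.0127 -0.0023 -0.0001 -0.0435
```

Request:
servo_tool --moves "0.03 0.006 0.0127 -0.002 0 -0.0435 -1;0.03 0.0066 0.0127 -0.002 0 -0.0435 -1;0.03 0.0073 0.0127 -0.002 0 -0.0435 -1;0.03 0.008 0.0127 -0.002 0 -0.0435 -1;0.0296 0.0085 0.0127 -0.002 0 -0.0435 -1;0.0294 0.009 0.0127 -0.002 0 -0.0435 -1;0.029 0.01 0.0127 -0.002 0 -0.0435 -1;0.029 0.0104 0.0127 -0.002 0 -0.0435 -1;0.0287 0.011 0.0127 -0.002 0 -0.0435 -1;0.0285 0.0116 0.0127 -0.002 0 -0.0435 -1;0 0 0 0 0 0 -1"

```text
time_s: 1.77
tool_pos: [0.5479, -0.3456, 0.1924]
tool_rot: [179.9, 0.1, 33.7]
force: [-0.6, 0.7, -0.4]
grip_width: 0.0869
```

```bash
python3 d.py .539 -.348 .2 33.5 1; python3 - <<'E'
from cell import env
from h import *
o=env.get_obs(); print(o["qpos"].round(1))
ims=[]
for n in("top","scene"):
    c=env.read_camera(n);np.savez(n+"1.npz",**c);im=c["img"].copy()
    p=proj(c,o["tool_pos"])[0]; tip=proj(c,o["tool_pos"]-[0,0,.011])[0]; print(n,p.round(1),tip.round(1))
    u,v=p.astype(int); k=cv2.resize(im[v-45:v+45,u-60:u+60],(600,450)) if n=="top" else cv2.resize(im[max(v-45,0):v+45,u-60:u+60],(600,450))
    ims.append(k)
    W=cloud(c); 
cv2.imwrite("pics/a1.png",cv2.resize(np.hstack(ims),(800,300))[:,:,::-1])
E
```

```text
pos [ 0.5479 -0.3456  0.1924] rot [1.7993e+02 1.3000e-01 3.3720e+01] |D| 0.012 turn 0.3 F [-0.6  0.7 -0.4] w 0.0868619922921258
-0.0088 -0.003 -0.0076 0.0024 0.0044 0.0078
[ 46.8  20.  -21.7  84.2   7.6  77.3 -31.7]
top [445.  185.3] [443.8 185.6]
scene [238.4 113.1] [238.8 115.9]
```

View pics/a1.png

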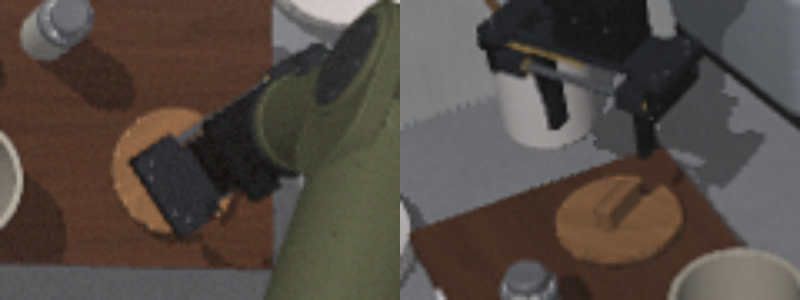

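```bash
python3 - <<'E'
from cell import env
from h import *
from scipy.spatial.transform import Rotation as R
o=env.get_obs(); print(o["tool_pos"],o["tool_rot"],o["time_s"],o["joint_velocities"].round(1))
r=R.from_euler("xyz",o["tool_rot"],degrees=True)
c=env.read_camera("scene");im=c["img"]
k=8;u0,v0=190,60
b=cv2.resize(im[v0:v0+70,u0:u0+100],None,fx=k,fy=k,interpolation=cv2.INTER_CUBIC)
for y in(-.0585,-.0435,.0435,.0585):
  for x in(-.0095,.0095):
    p=proj(c,o["tool_pos"]+r.apply([x,y,.011]))[0]; cv2.circle(b,tuple(int(q) for q in((p-[u0,v0]+.5)*k)),4,(0,255,0),-1)
cv2.imwrite("pics/a2.png",b[:,:,::-1])
E
```

```text
[ 0.54395565 -0.34930671  0.1950546 ] [179.78090294   0.33118885  33.41435201] 1.8667 [ 1.7 -3.   1.8  0.1  0.6  0.6  0.1]
```

View pics/a2.png

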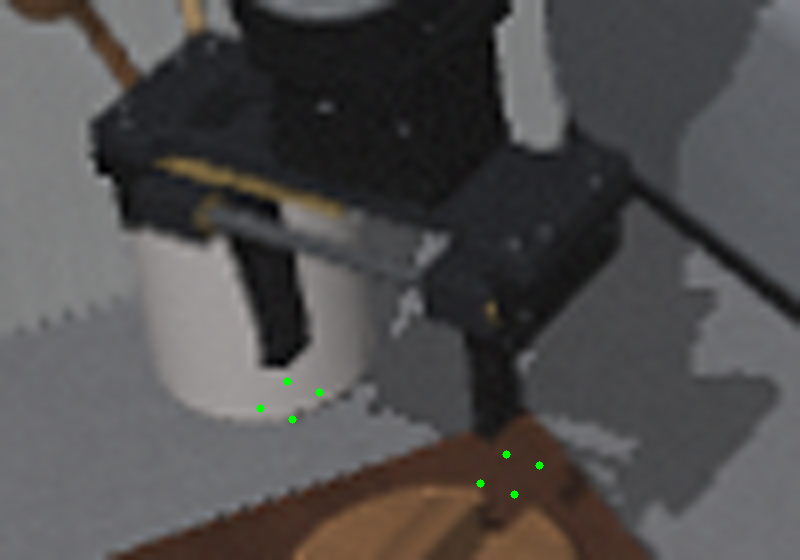

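```bash
python3 - <<'E'
from cell import env
from h import *
from scipy.spatial.transform import Rotation as R
o=env.get_obs(); print(o["tool_pos"],o["tool_rot"],o["time_s"],o["joint_velocities"].round(1))
r=R.from_euler("xyz",o["tool_rot"],degrees=True)
for n in("scene","top"):
    c=env.read_camera(n);W=cloud(c); np.savez(n+"2.npz",**c)
    F=W.reshape(-1,3); L=r.inv().apply(F-o["tool_pos"])
    m=(abs(L[:,0])<.06)&(abs(L[:,1])<.12)&(L[:,2]<.04)&(L[:,2]>-.12)
    print(n,m.sum())
    # tool-frame: histogram of z for finger-ish points
    for z0 in np.arange(-.1,.04,.01):
        q=L[m&(L[:,2]>=z0)&(L[:,2]<z0+.01)]
        if len(q)>2: print(z0.round(3),len(q),"x",q[:,0].min().round(3),q[:,0].max().round(3),"y",np.percentile(q[:,1],[0,25,50,75,100]).round(3))
o=env.get_obs(); print(o["tool_pos"],o["time_s"],o["joint_velocities"].round(1))
E
```

```text
[ 0.54305608 -0.35083665  0.19636973] [179.65561127   0.35088695  33.27348222] 1.9167 [ 1.3 -2.2  1.  -0.2  0.2  0.   0. ]
scene 753
-0.1 152 x -0.033 0.041 y [-0.09  -0.084 -0.026  0.045  0.084]
-0.09 59 x -0.036 0.039 y [-0.089 -0.087 -0.082  0.05   0.086]
-0.08 11 x -0.011 0.016 y [0.045 0.047 0.05  0.053 0.062]
-0.07 20 x -0.003 0.015 y [-0.06   0.021  0.047  0.051  0.058]
-0.06 33 x -0.009 0.012 y [-0.06  -0.052  0.044  0.046  0.058]
-0.05 32 x -0.005 0.013 y [-0.057 -0.052  0.044  0.048  0.055]
-0.04 33 x -0.008 0.013 y [-0.055 -0.052  0.043  0.046  0.052]
-0.03 34 x -0.01 0.013 y [-0.055 -0.052 -0.046  0.045  0.053]
-0.02 24 x -0.013 0.012 y [-0.055 -0.052 -0.     0.046  0.05 ]
top 175
-0.1 29 x -0.035 0.036 y [-0.089 -0.046 -0.024  0.043  0.079]
-0.09 8 x -0.026 0.035 y [-0.088 -0.088 -0.088 -0.087 -0.084]
[ 0.54248961 -0.35220797  0.19802797] 2.0167 [ 0.5 -0.9 -0.  -0.1 -0.1 -0.2 -0.1]
```

Depth and image both put the fingertips about 22 mm higher than the reported TCP implies. I'll settle closer in and re-measure that offset.

```bash
python3 d.py .539 -.348 .185 33.5 2
```

```text
pos [ 0.5425 -0.3522  0.198 ] rot [179.49   0.33  33.14] |D| 0.0141 turn 0.7 F [0.1 0.  0.2] w 0.08683761974802659
-0.0003 -0.0028 0.0065 0.0088 0.0058 -0.0063
-0.0003 -0.0027 0.0065 0.0088 0.0058 -0.0063
```

Request:
servo_tool --moves "0 -0.0028 0.0065 0.0088 0.0058 -0.0063 -1;0 -0.0028 0.0065 0.0088 0.0058 -0.0063 -1;0 0 0 0 0 0 -1;0 0 0 0 0 0 -1;0 0 0 0 0 0 -1"

```text
time_s: 2.43
tool_pos: [0.5353, -0.3515, 0.1873]
tool_rot: [179.7, 0.0, 33.1]
force: [-0.0, -0.1, -0.4]
grip_width: 0.0873
```

```bash
cat > ov.py <<'E'
import sys
from cell import env
from h import *
from scipy.spatial.transform import Rotation as R
out,tz=sys.argv[1],float(sys.argv[2])
o=env.get_obs(); print(o["tool_pos"].round(4),o["tool_rot"].round(2),o["time_s"],o["joint_velocities"].round(1),o["grip_width"])
w=o["grip_width"]/2
r=R.from_euler("xyz",o["tool_rot"],degrees=True)
c=env.read_camera("scene");im=c["img"];np.savez("sc_l.npz",**c)
k=8;u0,v0=(proj(c,o["tool_pos"])[0]-[50,45]).astype(int);u0=max(u0,0);v0=max(v0,0)
b=cv2.resize(im[v0:v0+70,u0:u0+100],None,fx=k,fy=k,interpolation=cv2.INTER_CUBIC)
for y in(-w-.015,-w,w,w+.015):
  for x in(-.0095,.0095):
    p=proj(c,o["tool_pos"]+r.apply([x,y,tz]))[0]; cv2.circle(b,tuple(int(q) for q in((p-[u0,v0]+.5)*k)),3,(0,255,0),-1)
cv2.imwrite(out,b[:,:,::-1])
L=r.inv().apply(cloud(c).reshape(-1,3)-o["tool_pos"])
for s in(-1,1):
    m=(abs(L[:,0])<.03)&(abs(s*L[:,1]-w-.008)<.014)&(L[:,2]>-.075)&(L[:,2]<.03)
    q=L[m]; print(s,len(q),"zmax",np.sort(q[:,2])[-6:].round(3)); q=q[(q[:,2]>-.06)&(q[:,2]<-.015)]
    print("  x",q[:,0].min().round(4),q[:,0].max().round(4),np.median(q[:,0]).round(4),"y",q[:,1].min().round(4),q[:,1].max().round(4),np.median(q[:,1]).round(4))
E
python3 ov.py pics/a3.png -.012
```

```text
[ 0.5353 -0.3515  0.1873] [1.7973e+02 3.0000e-02 3.3100e+01] 2.4333 [ 0.5 -0.7  0.3  0.2 -0.1 -0.1  0. ] 0.08729137649396047
-1 74 zmax [-0.015 -0.015 -0.015 -0.014 -0.012 -0.012]
  x -0.0108 0.0132 0.0077 y -0.0586 -0.0442 -0.0529
1 113 zmax [-0.015 -0.015 -0.013 -0.013 -0.012 -0.012]
  x -0.0105 0.015 0.0055 y 0.0405 0.0572 0.0457
```

View pics/a3.png

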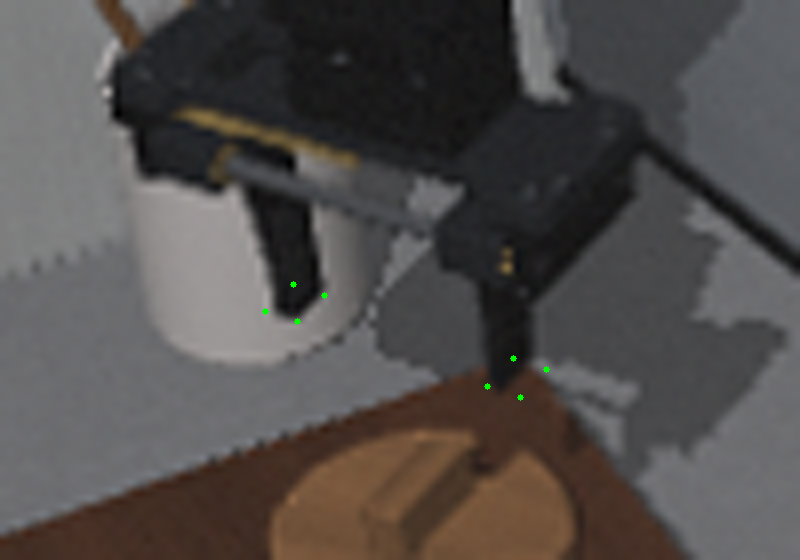

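```bash
python3 d.py .5385 -.347 .115 33.5 5
```

```text
pos [ 0.5354 -0.3516  0.1875] rot [1.7971e+02 3.0000e-02 3.3090e+01] |D| 0.0727 turn 0.5 F [-0.7 -0.7  0.2] w 0.08749347324255924
0.001 -0.0005 0.0145 0.002 0.0002 -0.0029
0.001 -0.0005 0.0145 0.002 0.0002 -0.0029
0.001 -0.0005 0.0145 0.002 0.0002 -0.0029
0.001 -0.0005 0.0145 0.002 0.0002 -0.0029
0.001 -0.0004 0.0145 0.002 0.0002 -0.0029
```

Request:
servo_tool --moves "0.001 -0.0005 0.0145 0.002 0 -0.003 -1;0.001 -0.0005 0.0145 0.002 0 -0.003 -1;0.001 -0.0005 0.0145 0.002 0 -0.003 -1;0.001 -0.0005 0.0145 0.002 0 -0.003 -1;0.001 -0.0005 0.01 0.002 0 -0.003 -1;0 0 0 0 0 0 -1;0 0 0 0 0 0 -1;0 0 0 0 0 0 -1"

```text
time_s: 3.15
tool_pos: [0.5403, -0.3485, 0.1207]
tool_rot: [179.6, -0.1, 33.5]
force: [-0.1, -1.3, -0.5]
grip_width: 0.0872
```

```bash
python3 d.py .5385 -.347 .103 33.5 3;python3 ov.py pics/a4.png -.013
```

```text
pos [ 0.5403 -0.3485  0.1207] rot [ 1.7964e+02 -1.0000e-01  3.3490e+01] |D| 0.0178 turn 0.4 F [-0.1 -1.3 -0.5] w 0.08719681169581353
-0.0002 -0.0008 0.0059 0.0042 -0.0012 -0.0001
-0.0002 -0.0008 0.0059 0.0042 -0.0012 -0.0001
-0.0002 -0.0008 0.0059 0.0042 -0.0012 -0.0001
[ 0.5403 -0.3485  0.1207] [ 1.7964e+02 -1.0000e-01  3.3490e+01] 3.15 [ 0.  -0.3  0.  -0.7 -0.1  0.2  0.1] 0.08719681169581353
-1 182 zmax [0.029 0.029 0.029 0.029 0.03  0.03 ]
  x -0.0104 0.0134 0.0084 y -0.0603 -0.0442 -0.0537
1 179 zmax [0.017 0.017 0.017 0.018 0.018 0.02 ]
  x -0.0104 0.0131 0.0076 y 0.0405 0.0574 0.0443
```

View pics/a4.png

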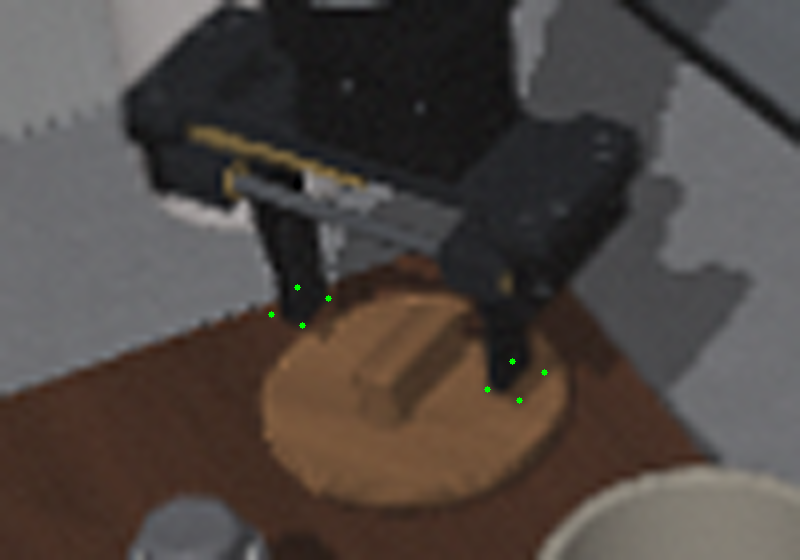

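Request:
servo_tool --moves "0 -0.0008 0.006 0.004 0 0 -1;0 -0.0008 0.006 0.004 0 0 -1;0 -0.0008 0.006 0.004 0 0 -1;0 0 0 0 0 0 -1;0 0 0 0 0 0 -1;0 0 0 0 0 0 -1"

```text
time_s: 3.7
tool_pos: [0.5404, -0.3476, 0.1038]
tool_rot: [179.8, -0.2, 33.5]
force: [-0.7, -1.1, -0.4]
grip_width: 0.0873
```

```bash
python3 d.py .5385 -.347 .103 33.5 1;python3 ov.py pics/a5.png -.013
```

```text
pos [ 0.5404 -0.3476  0.1038] rot [179.75  -0.2   33.46] |D| 0.0021 turn 0.3 F [-0.7 -1.1 -0.4] w 0.08725197990474835
-0.0013 -0.0015 0.0008 0.0087 -0.0069 -0.0014
[ 0.5404 -0.3476  0.1038] [179.75  -0.2   33.46] 3.7 [ 0.1  0.1 -0.  -0.   0.1 -0.1  0.1] 0.08725197990474835
-1 196 zmax [0.017 0.018 0.018 0.018 0.018 0.019]
  x -0.0106 0.0135 0.0091 y -0.0581 -0.0458 -0.0532
1 163 zmax [-0.     0.     0.011  0.016  0.017  0.018]
  x -0.0101 0.0138 0.0068 y 0.0397 0.0558 0.0443
```

View pics/a5.png

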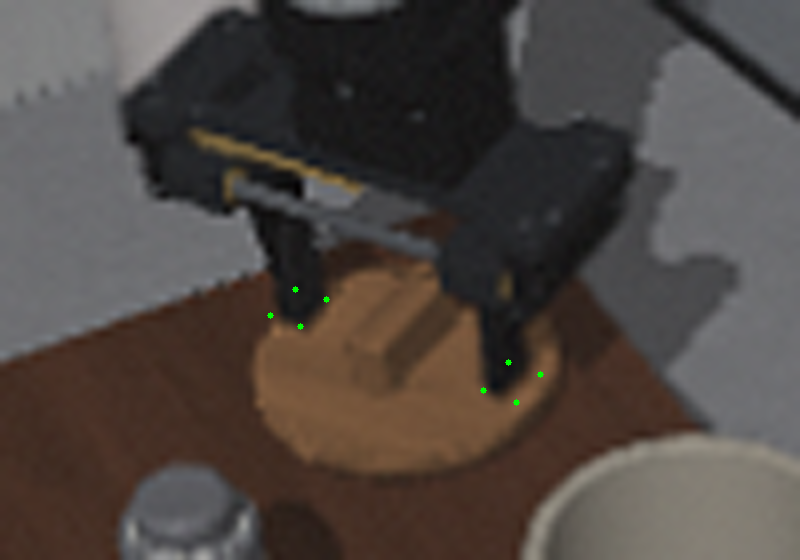

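The tips are about 7 mm above the disc and straddle the bar, so I'll close.

Request:
servo_tool --moves "0 0 0.0015 0.004 0 0 1;0 0 0 0 0 0 1;0 0 0 0 0 0 1;0 0 0 0 0 0 1;0 0 0 0 0 0 1;0 0 0 0 0 0 1;0 0 0 0 0 0 1;0 0 0 0 0 0 1" --squeeze 30

```text
time_s: 4.42
tool_pos: [0.541, -0.348, 0.1031]
tool_rot: [179.8, -0.2, 33.5]
force: [-0.3, 0.9, 0.0]
grip_width: 0.0415
```

```bash
python3 d.py .5385 -.347 .25 33.5 5
```

```text
pos [ 0.541  -0.348   0.1031] rot [179.78  -0.24  33.46] |D| 0.1469 turn 0.3 F [-0.3  0.9  0. ] w 0.041465315979178824
-0.0002 -0.0003 -0.0294 0.0015 -0.0017 -0.0003
-0.0002 -0.0003 -0.0294 0.0015 -0.0017 -0.0003
-0.0002 -0.0004 -0.0294 0.0015 -0.0017 -0.0003
-0.0003 -0.0004 -0.0294 0.0015 -0.0017 -0.0003
-0.0003 -0.0004 -0.0294 0.0015 -0.0017 -0.0003
```

Still closing.

Request:
servo_tool --moves "0 0 0 0 0 0 1;0 0 0 0 0 0 1;0 0 0 0 0 0 1;0 0 0 0 0 0 1;0 0 0 0 0 0 1;0 0 0 0 0 0 1"

```text
time_s: 4.92
tool_pos: [0.5411, -0.3481, 0.1033]
tool_rot: [179.8, -0.2, 33.5]
force: [0.6, -0.5, 0.3]
grip_width: 0.0177
```

```bash
python3 ov.py pics/a6.png -.013
```

```text
[ 0.5411 -0.3481  0.1033] [179.76  -0.25  33.45] 4.9167 [-0.   0.1  0.  -0.1  0.   0.   0. ] 0.017710639988524273
-1 191 zmax [-0.002 -0.002 -0.002 -0.002 -0.002 -0.001]
  x -0.0132 0.0271 0.01 y -0.0257 -0.0031 -0.0174
1 106 zmax [-0.002 -0.002 -0.002 -0.002 -0.001 -0.001]
  x -0.0091 0.0257 0.0103 y 0.0037 0.0228 0.0092
```

View pics/a6.png

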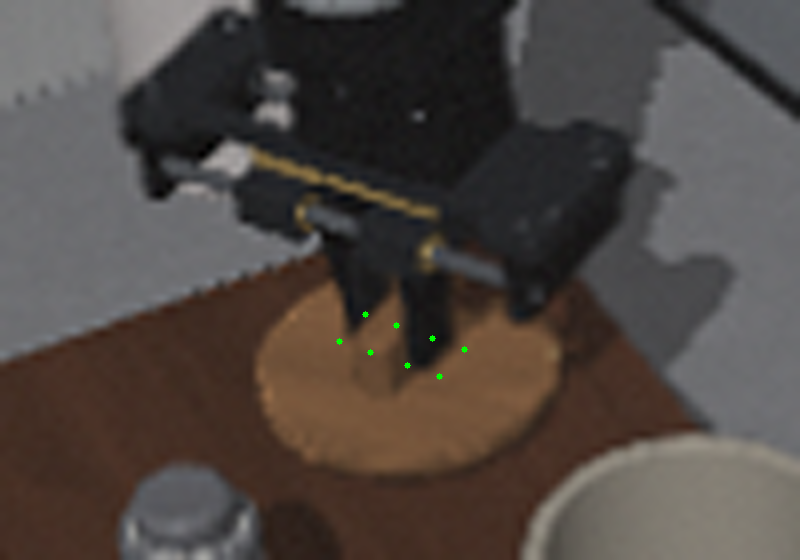

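Gripped at 17.7 mm, which matches the 18 mm bar. Lifting.

Request:
servo_tool --moves "0 0 -0.005 0 0 0 1;0 0 -0.015 0 0 0 1;0 0 -0.025 0 0 0 1;0 0 -0.03 0 0 0 1;0 0 -0.03 0 0 0 1;0 0 -0.03 0 0 0 1;0 0 -0.025 0 0 0 1;0 0 -0.01 0 0 0 1;0 0 0 0 0 0 1;0 0 0 0 0 0 1"

```text
time_s: 5.8
tool_pos: [0.5369, -0.3458, 0.2766]
tool_rot: [-179.6, 0.0, 33.5]
force: [-0.4, -0.5, -1.9]
grip_width: 0.0177
```

```bash
python3 d.py .54 .07 .285 44 16; python3 - <<'E'
from cell import env
from m import *
o=env.get_obs()
ims=[]
for n in("top","scene"):
    c=env.read_camera(n);np.savez(n+"3.npz",**c)
    F=cloud(c).reshape(-1,3);zt=o["tool_pos"][2]-.0133+.019
    d=np.hypot(*(F[:,:2]-o["tool_pos"][:2]).T)
    P=F[(d<.085)&(abs(F[:,2]-zt)<.007)]; h=cv2.convexHull((P[:,:2]*1e4).astype(np.int32)[:,None])[:,0]/1e4
    print(n,len(P),"z",np.median(P[:,2]).round(4),"exp",zt.round(4),np.round(circ(h),4),fitplane(P)[0].round(3))
    u,v=proj(c,o["tool_pos"])[0].astype(int);v=max(v,40)
    ims.append(cv2.resize(c["img"][v-40:v+40,u-50:u+50],(400,320)))
print(o["tool_pos"])
cv2.imwrite("pics/a7.png",np.hstack(ims)[:,:,::-1])
E
```

```text
pos [ 0.5369 -0.3458  0.2766] rot [-1.7959e+02  1.0000e-02  3.3500e+01] |D| 0.4159 turn 10.5 F [-0.4 -0.5 -1.9] w 0.017691282927675075
0.0145 -0.0216 -0.0004 -0.0009 -0.0001 -0.0229
0.0148 -0.0214 -0.0004 -0.0009 -0.0001 -0.0229
0.015 -0.0212 -0.0004 -0.0009 -0.0001 -0.0229
0.0152 -0.0211 -0.0004 -0.0009 -0.0001 -0.0229
0.0155 -0.0209 -0.0004 -0.0009 -0.0001 -0.0229
0.0157 -0.0207 -0.0004 -0.0009 -0.0001 -0.0229
0.016 -0.0205 -0.0004 -0.0009 -0.0001 -0.0229
0.0162 -0.0203 -0.0004 -0.0009 -0.0001 -0.0229
0.0164 -0.0201 -0.0005 -0.0009 -0.0001 -0.0229
0.0166 -0.02 -0.0005 -0.0009 -0.0001 -0.0229
0.0169 -0.0198 -0.0005 -0.0009 -0.0001 -0.0229
0.0171 -0.0196 -0.0005 -0.0009 -0.0001 -0.0229
0.0173 -0.0194 -0.0005 -0.0009 -0.0001 -0.0229
0.0175 -0.0192 -0.0005 -0.0009 -0.0001 -0.0229
0.0178 -0.019 -0.0005 -0.0009 -0.0001 -0.0229
0.018 -0.0188 -0.0005 -0.0009 -0.0001 -0.0229
top 350 z 0.2812 exp 0.2823 [ 0.5331 -0.3453  0.0608] [-0.003  0.008  0.286]
scene 661 z 0.281 exp 0.2823 [ 0.5353 -0.3445  0.0628] [-0.02   0.005  0.294]
[ 0.53687339 -0.34580362  0.27659285]
```

View pics/a7.png

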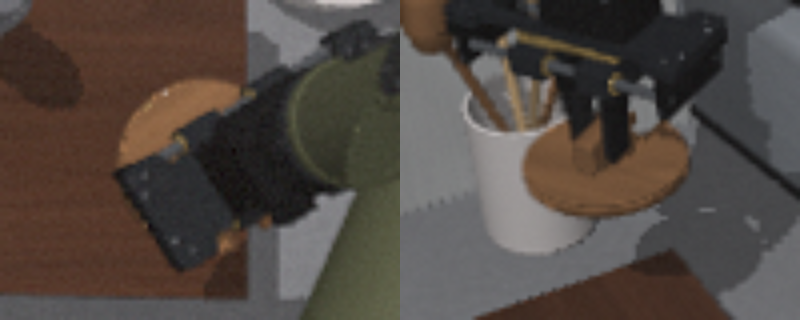

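Request:
servo_tool --moves "0.0145 -0.0216 0 0 0 -0.023 1;0.0148 -0.0214 0 0 0 -0.023 1;0.015 -0.0212 0 0 0 -0.023 1;0.0152 -0.0211 0 0 0 -0.023 1;0.0155 -0.021 0 0 0 -0.023 1;0.0157 -0.0207 0 0 0 -0.023 1;0.016 -0.0205 0 0 0 -0.023 1;0.0162 -0.0203 0 0 0 -0.023 1;0.0164 -0.02 0 0 0 -0.023 1;0.0166 -0.02 0 0 0 -0.023 1;0.017 -0.02 0 0 0 -0.023 1;0.017 -0.0196 0 0 0 -0.023 1;0.0173 -0.0194 0 0 0 -0.023 1;0.014 -0.015 0 0 0 -0.023 1;0.008 -0.009 0 0 0 -0.02 1;0 0 0 0 0 0 1;0 0 0 0 0 0 1"

```text
time_s: 7.32
tool_pos: [0.5199, 0.0405, 0.2431]
tool_rot: [-176.7, 1.7, 43.5]
force: [-0.1, -0.6, -1.4]
grip_width: 0.018
```

```bash
python3 d.py .5425 .0714 .285 44 4
```

```text
pos [0.5199 0.0405 0.2431] rot [-176.68    1.73   43.51] |D| 0.0568 turn 3.8 F [-0.1 -0.6 -1.4] w 0.017955417149891434
0.0091 -0.0023 -0.0106 -0.029 0.015 -0.0047
0.0092 -0.0022 -0.0106 -0.029 0.015 -0.0047
0.0093 -0.002 -0.0106 -0.029 0.015 -0.0047
0.0094 -0.0018 -0.0105 -0.029 0.015 -0.0047
```

Request:
servo_tool --moves "0 0 -0.012 -0.029 0.015 0 1;0 0 -0.012 -0.029 0.015 0 1;0 0 -0.012 -0.029 0.015 0 1;0 0 -0.01 -0.029 0.015 0 1;0 0 0 0 0 0 1;0 0 0 0 0 0 1"

```text
time_s: 7.82
tool_pos: [0.5224, 0.0322, 0.2944]
tool_rot: [179.5, -0.1, 42.8]
force: [-0.3, -0.3, -1.9]
grip_width: 0.0177
```

```bash
python3 d.py .5425 .0714 .295 44 4; python3 - <<'E'
from cell import env
from m import *
o=env.get_obs()
ims=[]
for n in("top","scene"):
    c=env.read_camera(n);np.savez(n+"4.npz",**c)
    u,v=proj(c,[.54,.07,.2])[0].astype(int)
    ims.append(cv2.resize(c["img"][v-50:v+50,u-50:u+50],(400,400),interpolation=cv2.INTER_CUBIC))
cv2.imwrite("pics/a8.png",np.hstack(ims)[:,:,::-1])
E
```

```text
pos [0.5224 0.0322 0.2944] rot [ 1.795e+02 -8.000e-02  4.283e+01] |D| 0.0441 turn 1.3 F [-0.3 -0.3 -1.9] w 0.017722219889688903
0.0103 -0.0038 -0.0002 0.0044 -0.0006 -0.0102
0.0104 -0.0037 -0.0002 0.0044 -0.0006 -0.0102
0.0104 -0.0037 -0.0002 0.0044 -0.0006 -0.0102
0.0104 -0.0036 -0.0002 0.0044 -0.0006 -0.0102
```

View pics/a8.png

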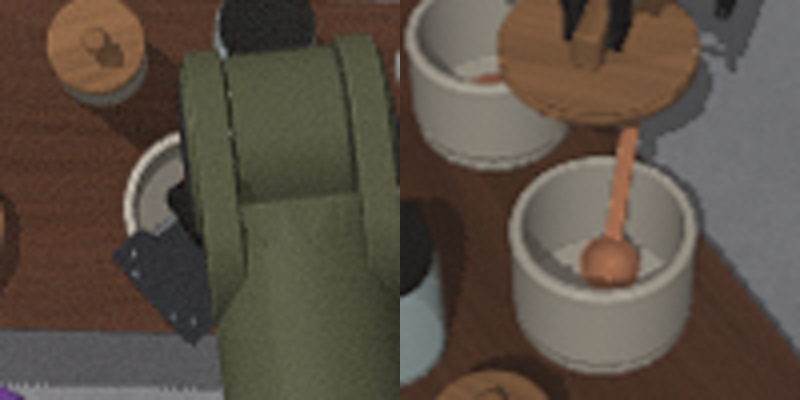

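The scoop and crock look undisturbed: the bowl sits at (610,262) in the right-hand picture. Moving above the crock.

Request:
servo_tool --moves "0.0103 -0.0038 0 0.0044 0 -0.01 1;0.0104 -0.0037 0 0.0044 0 -0.01 1;0.0104 -0.0037 0 0.004 0 -0.01 1;0.008 -0.003 0 0.004 0 -0.01 1;0.002 -0.001 0 0 0 0 1;0 0 0 0 0 0 1;0 0 0 0 0 0 1;0 0 0 0 0 0 1"

```text
time_s: 8.58
tool_pos: [0.5432, 0.0784, 0.2903]
tool_rot: [-179.5, 0.1, 44.3]
force: [-0.5, -1.1, -1.1]
grip_width: 0.0178
```

```bash
python3 d.py .5425 .0714 .26 44 4; python3 - <<'E'
from cell import env
from m import *
o=env.get_obs()
c=env.read_camera("scene");np.savez("scene5.npz",**c)
s0=np.load("scene0.npz")
F=cloud(c).reshape(-1,3)
for nm,c0 in dict(c2=(.542,.0725),c1=(.5218,-.1236)).items():
    cc=np.array(c0)
    for _ in range(4):
        d=np.hypot(*(F[:,:2]-cc).T); P=F[(d<.066)&(d>.046)&(abs(F[:,2]-.18)<.007)]
        cc=ring(P,cc,.0565,0)
    print(nm,cc.round(4),len(P))
zt=o["tool_pos"][2]-.0133+.019
d=np.hypot(*(F[:,:2]-o["tool_pos"][:2]).T)
P=F[(d<.085)&(abs(F[:,2]-zt)<.007)]; h=cv2.convexHull((P[:,:2]*1e4).astype(np.int32)[:,None])[:,0]/1e4
print(len(P),"z",np.median(P[:,2]).round(4),"exp",zt.round(4),np.round(circ(h),4),fitplane(P)[0].round(3),o["tool_pos"],o["tool_rot"])
u,v=proj(c,[.54,.07,.24])[0].astype(int)
f=lambda I:cv2.resize(I[v-50:v+50,u-50:u+50],(400,400),interpolation=cv2.INTER_CUBIC)
cv2.imwrite("pics/a9.png",np.hstack([f(s0["img"]),f(c["img"])])[:,:,::-1])
E
```

```text
pos [0.5432 0.0784 0.2903] rot [-1.7954e+02  8.0000e-02  4.4340e+01] |D| 0.0311 turn 0.6 F [-0.5 -1.1 -1.1] w 0.017752962888958914
-0.0013 0.0012 0.0076 -0.004 0.0007 0.003
-0.0013 0.0012 0.0076 -0.004 0.0007 0.003
-0.0013 0.0012 0.0076 -0.004 0.0007 0.003
-0.0013 0.0012 0.0076 -0.004 0.0007 0.003
c2 [0.542  0.0719] 319
c1 [ 0.5212 -0.1229] 150
1237 z 0.2956 exp 0.296 [0.5428 0.0775 0.0622] [-0.015 -0.001  0.304] [0.54315559 0.07838093 0.29026909] [-1.79538364e+02  8.21977720e-02  4.43436670e+01]
```

View pics/a9.png

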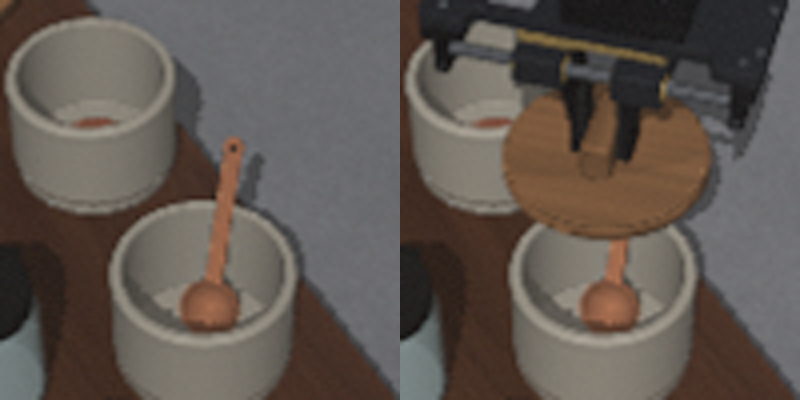

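Request:
servo_tool --moves "-0.001 0.001 0.01 -0.004 0 0.003 1;-0.001 0.001 0.012 -0.004 0 0.003 1;-0.001 0.001 0.012 -0.004 0 0.003 1;-0.001 0.001 0.012 0 0 0.003 1;-0.001 0.001 0.01 0 0 0 1;0 0 0.005 0 0 0 1;0 0 0 0 0 0 1;0 0 0 0 0 0 1;0 0 0 0 0 0 1"

```text
time_s: 9.38
tool_pos: [0.5408, 0.0665, 0.2213]
tool_rot: [-180.0, 0.3, 43.6]
force: [0.5, 0.8, -0.7]
grip_width: 0.0179
```

```bash
cat > lp.py <<'E'
import sys
from cell import env
from m import *
out=sys.argv[1];cx,cy=map(float,sys.argv[2:4])
o=env.get_obs()
c=env.read_camera("scene");np.savez("sc_l.npz",**c)
F=cloud(c).reshape(-1,3)
cc=np.array([cx,cy])
for _ in range(4):
    d=np.hypot(*(F[:,:2]-cc).T); P=F[(d<.066)&(d>.046)&(abs(F[:,2]-.18)<.006)]
    cc=ring(P,cc,.0565,0)
print("crock",cc.round(4),len(P))
zt=o["tool_pos"][2]-.0133+.019
d=np.hypot(*(F[:,:2]-o["tool_pos"][:2]).T)
P=F[(d<.075)&(abs(F[:,2]-zt)<.005)]; h=cv2.convexHull((P[:,:2]*1e4).astype(np.int32)[:,None])[:,0]/1e4
print(len(P),"z",np.median(P[:,2]).round(4),"exp",zt.round(4),np.round(circ(h),4),fitplane(P)[0].round(3))
u,v=proj(c,[cx,cy,.2])[0].astype(int)
cv2.imwrite(out,cv2.resize(c["img"][v-40:v+40,u-50:u+50],(800,640),interpolation=cv2.INTER_CUBIC)[:590,:,::-1])
E
python3 d.py .5425 .0722 .2 44 4;python3 lp.py pics/b1.png .542 .0722
```

```text
pos [0.5408 0.0665 0.2213] rot [-179.96    0.31   43.63] |D| 0.0222 turn 0.5 F [ 0.5  0.8 -0.7] w 0.017915541777453102
0.0013 -0.0007 0.0053 -0.0004 0.0027 -0.0032
0.0013 -0.0007 0.0053 -0.0004 0.0027 -0.0032
0.0013 -0.0007 0.0053 -0.0004 0.0027 -0.0032
0.0013 -0.0007 0.0053 -0.0004 0.0027 -0.0032
crock [0.5416 0.0716] 233
1043 z 0.2267 exp 0.227 [0.5401 0.0646 0.0619] [-0.01  -0.006  0.233]
```

View pics/b1.png

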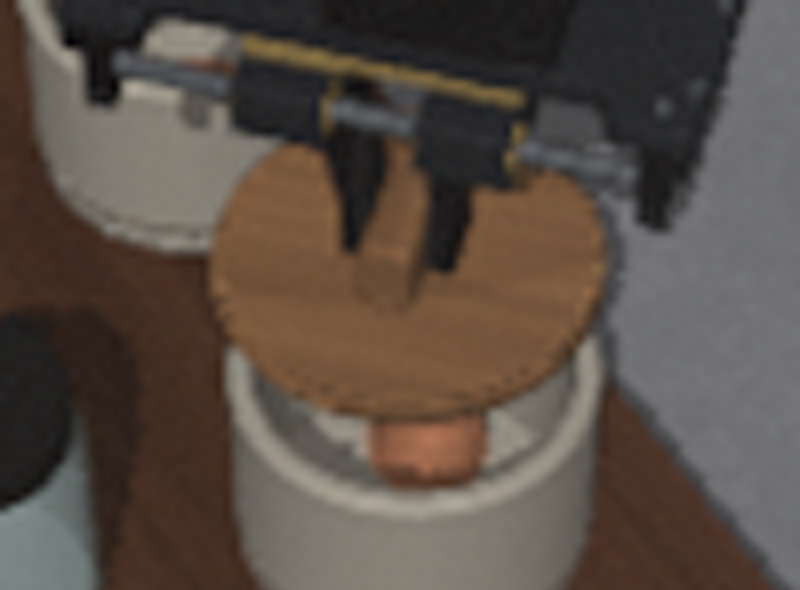

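Request:
servo_tool --moves "0.0018 -0.001 0 0 0.003 -0.004 1;0.0018 -0.001 0 0 0.003 -0.004 1;0.001 -0.0005 0 0 0.003 -0.004 1;0 0 0 0 0 0 1;0 0 0 0 0 0 1;0 0 0 0 0 0 1"

```text
time_s: 9.93
tool_pos: [0.5444, 0.0731, 0.2241]
tool_rot: [179.9, -0.2, 44.1]
force: [0.8, 0.6, -1.4]
grip_width: 0.0175
```

```bash
python3 d.py .5425 .0722 .2 44 4;python3 lp.py pics/b2.png .542 .0722; python3 - <<'E'
from cell import env
o=env.get_obs();print(o["tool_pos"],o["joint_velocities"].round(1))
E
```

```text
pos [0.5444 0.0731 0.2241] rot [179.87  -0.21  44.07] |D| 0.0242 turn 0.3 F [ 0.8  0.6 -1.4] w 0.017483878498381455
-0.0005 -0.0002 0.006 0.0012 -0.0018 0.0006
-0.0005 -0.0002 0.006 0.0012 -0.0018 0.0006
-0.0005 -0.0002 0.006 0.0012 -0.0018 0.0006
-0.0005 -0.0002 0.006 0.0012 -0.0018 0.0006
crock [0.5416 0.0715] 228
1074 z 0.2294 exp 0.2298 [0.5447 0.0736 0.0606] [-0.004 -0.004  0.232]
[0.54433914 0.07314466 0.22409278] [0.1 0.  0.1 0.1 0.1 0.  0.1]
```

Request:
servo_tool --moves "-0.001 0 0.003 0 -0.002 0 1;-0.001 0 0.004 0 -0.002 0 1;0 0 0.004 0 0 0 1;0 0 0.004 0 0 0 1;0 0 0.003 0 0 0 1;0 0 0 0 0 0 1;0 0 0 0 0 0 1;0 0 0 0 0 0 1"

```text
time_s: 10.65
tool_pos: [0.5421, 0.0711, 0.2031]
tool_rot: [179.9, 0.0, 44.0]
force: [0.6, -0.3, -1.4]
grip_width: 0.0177
```

```bash
python3 d.py .5425 .0722 .185 44 4;python3 lp.py pics/b2.png .542 .0722
```

```text
pos [0.5421 0.0711 0.2031] rot [1.7993e+02 1.0000e-02 4.4050e+01] |D| 0.0181 turn 0.1 F [ 0.6 -0.3 -1.4] w 0.017745333896784187
0.0003 -0.0001 0.0045 0.0006 0.0 0.0004
0.0003 -0.0001 0.0045 0.0006 0.0 0.0004
0.0003 -0.0001 0.0045 0.0006 0.0 0.0004
0.0003 -0.0001 0.0045 0.0006 0.0 0.0004
crock [0.542  0.0717] 199
1035 z 0.2084 exp 0.2088 [0.5416 0.0693 0.062 ] [-0.006 -0.004  0.212]
```

View pics/b2.png

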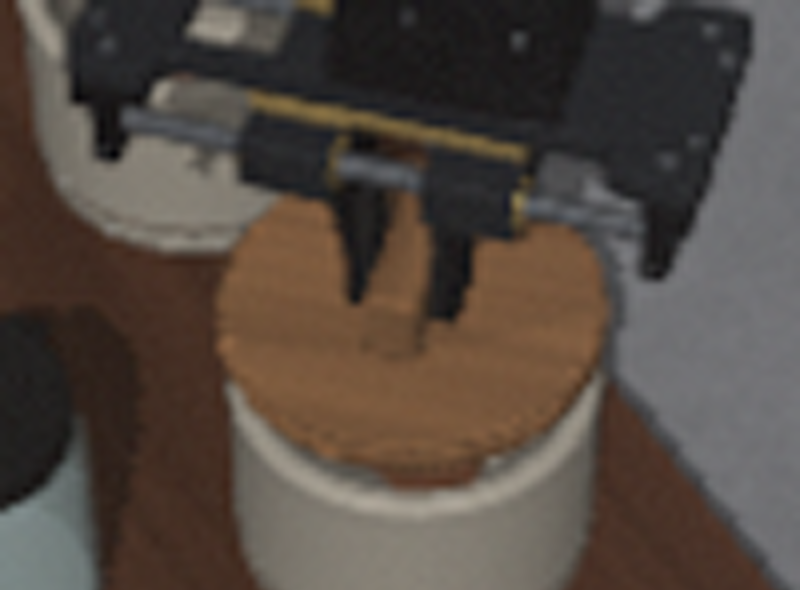

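Request:
servo_tool --moves "0.0004 -0.0006 0.002 0 0 0 1;0.0004 -0.0006 0.002 0 0 0 1;0 0 0.002 0 0 0 1;0 0 0.002 0 0 0 1;0 0 0.001 0 0 0 1;0 0 0 0 0 0 1;0 0 0 0 0 0 1"

```text
time_s: 11.28
tool_pos: [0.5423, 0.0729, 0.1937]
tool_rot: [179.9, -0.0, 44.1]
force: [0.9, 0.5, -1.6]
grip_width: 0.0176
```

```bash
python3 d.py .542 .0722 .185 44 4;python3 lp.py pics/b3.png .542 .0722
```

```text
pos [0.5423 0.0729 0.1937] rot [ 1.7989e+02 -5.0000e-02  4.4060e+01] |D| 0.0087 turn 0.1 F [ 0.9  0.5 -1.6] w 0.01758980494417943
-0.0002 0.0001 0.0022 0.001 -0.0004 0.0005
-0.0002 0.0001 0.0022 0.001 -0.0004 0.0005
-0.0002 0.0001 0.0022 0.001 -0.0004 0.0005
-0.0002 0.0001 0.0022 0.001 -0.0004 0.0005
crock [0.5426 0.0724] 136
1028 z 0.1991 exp 0.1994 [0.5419 0.072  0.0616] [-0.004 -0.002  0.202]
```

Request:
servo_tool --moves "0 0 0.0015 0 0 0 1;0 0 0.0015 0 0 0 1;0 0 0.0015 0 0 0 1;0 0 0 0 0 0 1"

```text
time_s: 11.67
tool_pos: [0.5425, 0.0728, 0.1891]
tool_rot: [179.9, -0.1, 44.0]
force: [0.0, -0.4, -1.9]
grip_width: 0.0175
```

No contact force, so the plug is entering freely.

Request:
servo_tool --moves "0 0 0.0012 0 0 0 1;0 0 0.0012 0 0 0 1;0 0 0 0 0 0 1"

```text
time_s: 11.92
tool_pos: [0.5425, 0.0728, 0.1863]
tool_rot: [179.9, -0.1, 44.0]
force: [0.8, -0.4, -0.8]
grip_width: 0.018
```

Request:
servo_tool --moves "0 0 0.001 0 0 0 1;0 0 0 0 0 0 1;0 0 0 0 0 0 1"

```text
time_s: 12.17
tool_pos: [0.5427, 0.0728, 0.1854]
tool_rot: [179.9, -0.1, 44.0]
force: [0.8, -0.1, -1.8]
grip_width: 0.0179
```

```bash
python3 d.py .542 .0722 .185 44 4;python3 lp.py pics/b4.png .542 .0722
```

```text
pos [0.5427 0.0728 0.1854] rot [ 1.7985e+02 -9.0000e-02  4.4050e+01] |D| 0.001 turn 0.2 F [ 0.8 -0.1 -1.8] w 0.017851535657797245
-0.0002 -0.0 0.0001 0.0013 -0.0007 0.0004
-0.0002 -0.0 0.0001 0.0013 -0.0007 0.0004
-0.0002 -0.0 0.0001 0.0013 -0.0007 0.0004
-0.0002 -0.0 0.0001 0.0013 -0.0007 0.0004
crock [0.5443 0.0746] 92
1015 z 0.1908 exp 0.1911 [0.5423 0.072  0.0618] [-0.005 -0.009  0.195]
```

View pics/b4.png

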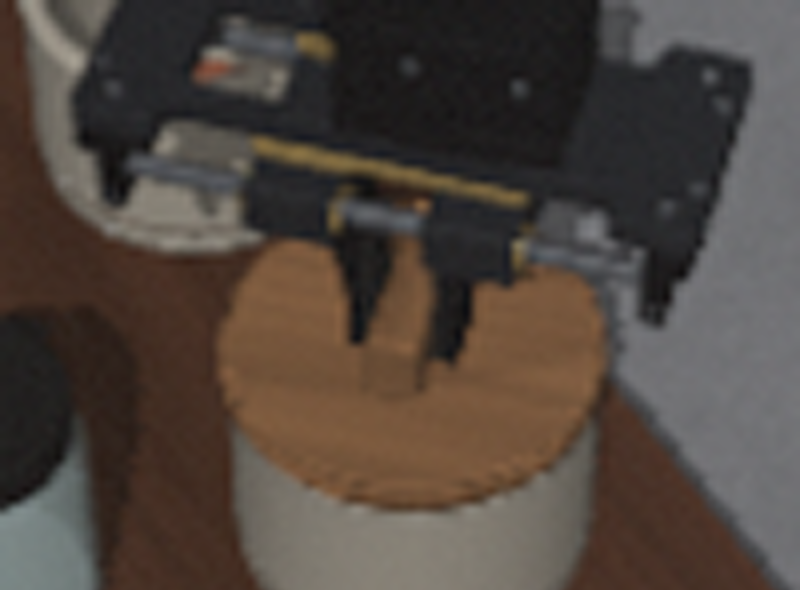

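Request:
servo_tool --moves "0 0 0.0008 0 0 0 1;0 0 0.0005 0 0 0 1;0 0 0 0 0 0 1"

```text
time_s: 12.47
tool_pos: [0.5428, 0.0729, 0.1854]
tool_rot: [179.8, -0.1, 44.0]
force: [-0.9, 0.5, -1.8]
grip_width: 0.0176
```

Request:
servo_tool --moves "0 0 0.0015 0 0 0 1;0 0 0.001 0 0 0 1;0 0 0 0 0 0 1"

```text
time_s: 12.72
tool_pos: [0.543, 0.073, 0.1855]
tool_rot: [179.7, -0.1, 44.0]
force: [-0.1, -0.1, -1.2]
grip_width: 0.0177
```

It stopped at 0.1855, against a predicted seat of 0.1853, so it's resting on the rim. Releasing.

Request:
servo_tool --moves "0 0 0 0 0 0 0.1;0 0 0 0 0 0 0.1;0 0 0 0 0 0 0.1;0 0 0 0 0 0 0.1;0 0 0 0 0 0 0.1;0 0 0 0 0 0 0.1;0 0 0 0 0 0 0.1"

```text
time_s: 13.3
tool_pos: [0.5437, 0.073, 0.1847]
tool_rot: [179.7, -0.2, 44.0]
force: [0.0, 0.9, 0.2]
grip_width: 0.0389
```

```bash
python3 d.py .542 .0722 .3 44 4;python3 lp.py pics/b5.png .542 .0722
```

```text
pos [0.5437 0.073  0.1847] rot [179.7   -0.18  44.04] |D| 0.1153 turn 0.4 F [0.  0.9 0.2] w 0.03894163324275783
-0.0004 0.0 -0.0288 0.0026 -0.0016 0.0004
-0.0004 -0.0 -0.0288 0.0026 -0.0016 0.0004
-0.0004 -0.0001 -0.0288 0.0026 -0.0016 0.0004
-0.0004 -0.0001 -0.0288 0.0026 -0.0016 0.0004
crock [0.5444 0.0747] 94
992 z 0.1906 exp 0.1904 [0.5427 0.0722 0.0616] [ 0.001 -0.004  0.19 ]
```

View pics/b5.png

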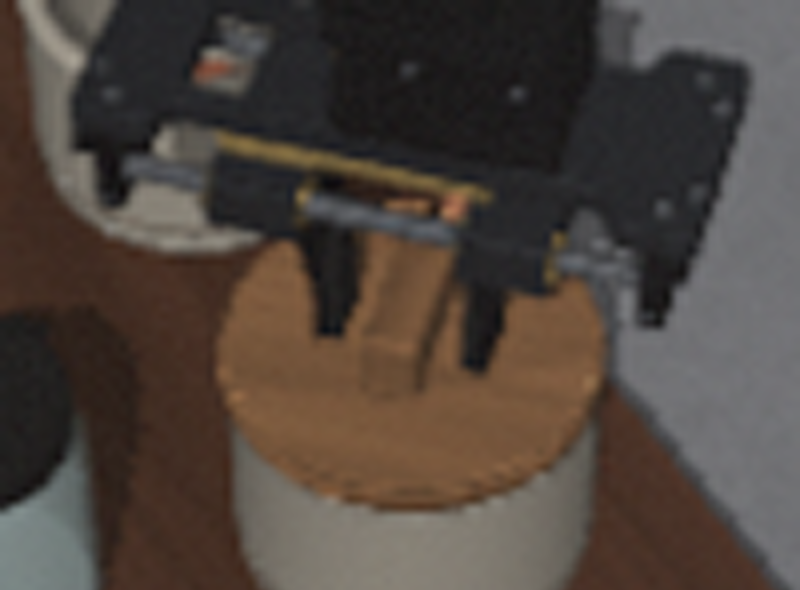

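The bar is free and the lid lies level at z 0.1906, where 0.191 is expected. The scoop shows beyond the bar at (455,205). Rising straight up.

Request:
servo_tool --moves "0 0 -0.01 0 0 0 0.1;0 0 -0.02 0 0 0 0.1;0 0 -0.03 0 0 0 0.1;0 0 -0.03 0 0 0 0;0 0 -0.03 0 0 0 -1;0 0 -0.01 0 0 0 -1;0 0 0 0 0 0 -1;0 0 0 0 0 0 -1"

```text
time_s: 14.02
tool_pos: [0.5418, 0.0734, 0.3231]
tool_rot: [179.8, -0.2, 44.1]
force: [-0.4, -0.2, -0.3]
grip_width: 0.0626
```

```bash
python3 lp.py pics/b6.png .542 .0722; python3 d.py .527 .291 .29 141 16
```

```text
crock [0.5441 0.0748] 109
pos [0.5416 0.0734 0.3227] rot [ 1.7978e+02 -1.3000e-01  4.4100e+01] |D| 0.2205 turn 96.9 F [-1.  -0.2  0.6] w 0.06639725515286815
0.0088 -0.0104 0.002 0.0006 0.0002 -0.2114
0.0099 -0.0094 0.002 0.0006 0.0002 -0.2114
0.0108 -0.0083 0.002 0.0006 0.0002 -0.2114
0.0116 -0.0071 0.002 0.0006 0.0002 -0.2114
0.0123 -0.0059 0.002 0.0006 0.0002 -0.2114
0.0128 -0.0045 0.002 0.0006 0.0002 -0.2114
0.0133 -0.0032 0.002 0.0006 0.0002 -0.2114
0.0135 -0.0018 0.002 0.0006 0.0002 -0.2114
0.0136 -0.0003 0.002 0.0006 0.0002 -0.2114
0.0136 0.0011 0.002 0.0006 0.0002 -0.2114
0.0134 0.0026 0.002 0.0006 0.0002 -0.2114
0.013 0.004 0.002 0.0006 0.0002 -0.2114
0.0126 0.0053 0.002 0.0006 0.0002 -0.2114
0.0119 0.0066 0.002 0.0006 0.0002 -0.2114
0.0112 0.0078 0.002 0.0006 0.0002 -0.2114
0.0103 0.009 0.002 0.0006 0.0002 -0.2114Traceback (most recent call last):
  File "lp.py", line 15, in <module>
    P=F[(d<.075)&(abs(F[:,2]-zt)<.005)]; h=cv2.convexHull((P[:,:2]*1e4).astype(np.int32)[:,None])[:,0]/1e4
                                           ~~~~~~~~~~~~~~~~~~~~~~~~~~~~~~~~~~~~~~~~~~~~~~~~~~~~~~^^^^^
TypeError: 'NoneType' object is not subscriptable
```

Request:
servo_tool --moves "0.009 -0.0104 0.001 0 0 -0.21 -1;0.01 -0.0094 0.001 0 0 -0.21 -1;0.0108 -0.0083 0.001 0 0 -0.21 -1;0.0116 -0.007 0.001 0 0 -0.21 -1;0.0123 -0.006 0.001 0 0 -0.21 -1;0.0128 -0.0045 0.001 0 0 -0.21 -1;0.0133 -0.0032 0.001 0 0 -0.21 -1;0.0135 -0.0018 0.001 0 0 -0.21 -1;0.0136 0 0.001 0 0 -0.21 -1;0.0136 0.001 0.001 0 0 -0.21 -1;0.0134 0.0026 0.001 0 0 -0.21 -1;0.013 0.004 0.001 0 0 -0.21 -1;0.0126 0.0053 0.001 0 0 -0.21 -1;0.012 0.0066 0.001 0 0 -0.21 -1;0.011 0.0078 0.001 0 0 -0.2 -1;0.004 0.004 0 0 0 -0.1 -1;0 0 0 0 0 0 -1;0 0 0 0 0 0 -1;0 0 0 0 0 0 -1"

```text
time_s: 15.65
tool_pos: [0.5069, 0.2832, 0.2706]
tool_rot: [-177.5, -1.5, 141.5]
force: [-0.3, 0.4, 0.6]
grip_width: 0.087
```

```bash
python3 d.py .5272 .2915 .15 141.1 6; python3 - <<'E'
from cell import env
from m import *
ims=[]
print(env.get_obs()["qpos"].round(1))
for n in("top","scene"):
    c=env.read_camera(n);np.savez(n+"6.npz",**c)
    F=cloud(c).reshape(-1,3)
    for c0 in((.541,.072),):
        d=np.hypot(*(F[:,:2]-c0).T)
        P=F[(d<.075)&(abs(F[:,2]-.191)<.005)]; h=cv2.convexHull((P[:,:2]*1e4).astype(np.int32)[:,None])[:,0]/1e4
        print(n,len(P),np.median(P[:,2]).round(4),np.round(circ(h),4),fitplane(P)[0].round(3))
    u,v=proj(c,[.54,.07,.2])[0].astype(int)
    ims.append(cv2.resize(c["img"][v-40:v+40,u-40:u+40],(400,400),interpolation=cv2.INTER_CUBIC))
cv2.imwrite("pics/b7.png",np.hstack(ims)[:,:,::-1])
E
```

```text
pos [0.5069 0.2832 0.2706] rot [-177.53   -1.49  141.5 ] |D| 0.1226 turn 2.9 F [-0.3  0.4  0.6] w 0.08698928740290977
-0.0023 0.0041 0.0199 -0.0144 -0.0086 0.0025
-0.0022 0.0039 0.0199 -0.0144 -0.0086 0.0025
-0.0021 0.0038 0.02 -0.0144 -0.0086 0.0025
-0.002 0.0036 0.02 -0.0144 -0.0086 0.0025
-0.0019 0.0035 0.02 -0.0144 -0.0086 0.0025
-0.0019 0.0033 0.0201 -0.0144 -0.0086 0.0025
[ 13.2  18.6 -56.1  83.7  14.3  88.5   8.9]
top 1089 0.1905 [0.5393 0.0718 0.0612] [-0.004  0.001  0.193]
scene 1253 0.1907 [0.5425 0.0713 0.0622] [-0.003 -0.003  0.192]
```

View pics/b7.png

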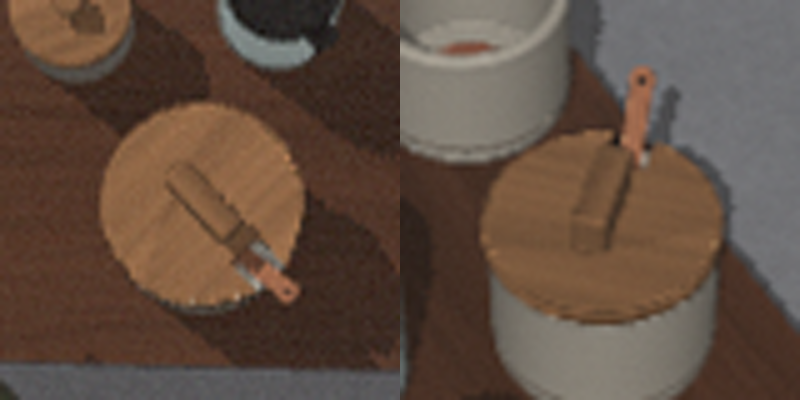

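The notched lid is flat and about 1 mm from the crock's axis, with the scoop handle up through the notch (top view, (275,280)). Joint 3 has drifted to −56°, so I'll watch it. Now the plain lid.

Request:
servo_tool --moves "-0.0023 0.004 0.018 -0.0144 -0.0086 0.0025 -1;-0.0022 0.004 0.018 -0.0144 -0.0086 0.0025 -1;-0.002 0.0038 0.018 -0.0144 -0.0086 0.0025 -1;-0.002 0.0036 0.018 -0.0144 -0.0086 0.0025 -1;-0.002 0.0035 0.015 -0.0144 -0.0086 0.0025 -1;-0.001 0.002 0.008 -0.0144 -0.0086 0.0025 -1;0 0 0 0 0 0 -1;0 0 0 0 0 0 -1;0 0 0 0 0 0 -1"

```text
time_s: 16.5
tool_pos: [0.5318, 0.2853, 0.1741]
tool_rot: [179.7, 0.5, 140.1]
force: [0.1, 0.3, -0.3]
grip_width: 0.087
```

```bash
python3 d.py .5272 .2915 .115 141.1 4; python3 ov.py pics/c1.png -.013; python3 -c "
from cell import env;print(env.get_obs()['qpos'].round(1))"
```

```text
pos [0.5318 0.2853 0.1741] rot [179.73   0.47 140.15] |D| 0.0596 turn 1.1 F [ 0.1  0.3 -0.3] w 0.0869842388651103
0.002 0.0004 0.0148 0.0024 0.0042 -0.0083
0.002 0.0004 0.0148 0.0024 0.0042 -0.0083
0.0019 0.0005 0.0148 0.0024 0.0042 -0.0083
0.0019 0.0005 0.0148 0.0024 0.0042 -0.0083
[0.5318 0.2853 0.1741] [179.73   0.47 140.15] 16.5 [ 0.2 -0.4 -0.1 -0.8 -0.1  0.3 -0.1] 0.0869842388651103
-1 16 zmax [-0.014 -0.014 -0.014 -0.013 -0.013 -0.012]
  x -0.0095 0.007 -0.0001 y -0.0455 -0.0412 -0.0437
1 28 zmax [-0.017 -0.017 -0.015 -0.015 -0.014 -0.013]
  x -0.0108 0.0099 -0.0004 y 0.051 0.0549 0.0527
[ 12.6  21.5 -54.2  91.7  18.4  75.6   5.9]
```

View pics/c1.png

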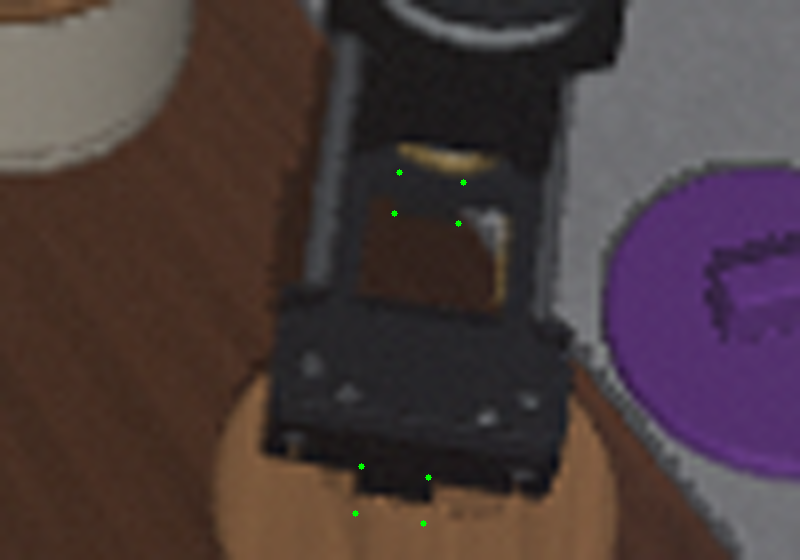

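Request:
servo_tool --moves "0.0025 0.0005 0.012 0.003 0.004 -0.009 -1;0.0025 0.0005 0.012 0.003 0.004 -0.009 -1;0.002 0.0005 0.012 0.003 0.004 -0.009 -1;0.001 0 0.008 0 0.004 -0.006 -1;0 0 0.004 0 0 0 -1;0 0 0 0 0 0 -1;0 0 0 0 0 0 -1;0 0 0 0 0 0 -1"

```text
time_s: 17.22
tool_pos: [0.5267, 0.2933, 0.1225]
tool_rot: [179.9, 0.0, 141.2]
force: [0.1, -0.1, -0.1]
grip_width: 0.0874
```

```bash
python3 d.py .5272 .2915 .103 141.1 4
```

```text
pos [0.5267 0.2933 0.1225] rot [179.9    0.   141.24] |D| 0.0196 turn 0.2 F [ 0.1 -0.1 -0.1] w 0.08743308033979924
-0.0004 -0.0003 0.0049 0.0009 0.0 0.0012
-0.0004 -0.0003 0.0049 0.0009 0.0 0.0012
-0.0004 -0.0003 0.0049 0.0009 0.0 0.0012
-0.0004 -0.0003 0.0049 0.0009 0.0 0.0012
```

Request:
servo_tool --moves "-0.0004 -0.0003 0.005 0 0 0 -1;-0.0004 -0.0003 0.005 0 0 0 -1;-0.0004 0 0.005 0 0 0 -1;0 0 0.003 0 0 0 -1;0 0 0 0 0 0 -1;0 0 0 0 0 0 -1"

```text
time_s: 17.72
tool_pos: [0.5283, 0.292, 0.1037]
tool_rot: [179.8, 0.1, 141.2]
force: [-0.1, -1.0, -0.4]
grip_width: 0.0867
```

```bash
python3 d.py .5272 .2915 .103 141.1 2; python3 - <<'E'
from cell import env
from h import *
c=env.read_camera("scene");u,v=proj(c,[.527,.2915,.12])[0].astype(int)
cv2.imwrite("pics/c2.png",cv2.resize(c["img"][v-40:v+30,u-45:u+45],(810,630),interpolation=cv2.INTER_CUBIC)[:590,:790,::-1])
E
```

```text
pos [0.5283 0.292  0.1037] rot [1.7979e+02 7.0000e-02 1.4119e+02] |D| 0.0014 turn 0.2 F [-0.1 -1.  -0.4] w 0.0867336692314367
0.0003 -0.0006 0.0003 0.0036 0.0012 0.0015
0.0003 -0.0006 0.0003 0.0036 0.0012 0.0015
```

View pics/c2.png

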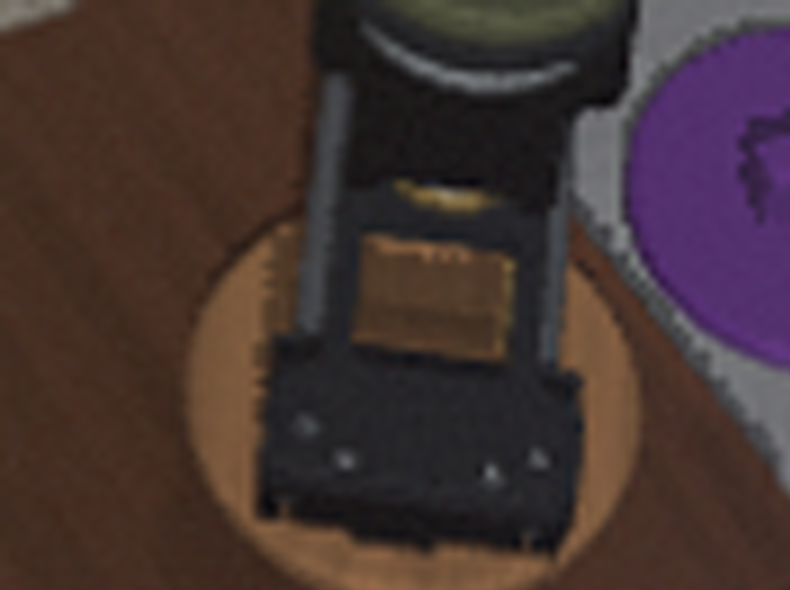

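The bar shows through the frame and runs parallel to the pads, so I'll close.

Request:
servo_tool --moves "0 0 0 0.003 0 0 1;0 0 0 0 0 0 1;0 0 0 0 0 0 1;0 0 0 0 0 0 1;0 0 0 0 0 0 1;0 0 0 0 0 0 1;0 0 0 0 0 0 1;0 0 0 0 0 0 1;0 0 0 0 0 0 1;0 0 0 0 0 0 1;0 0 0 0 0 0 1;0 0 0 0 0 0 1;0 0 0 0 0 0 1;0 0 0 0 0 0 1;0 0 0 0 0 0 1" --squeeze 30

```text
time_s: 19.02
tool_pos: [0.5286, 0.2922, 0.1048]
tool_rot: [179.8, 0.1, 141.2]
force: [0.3, -0.3, 0.3]
grip_width: 0.0179
```

Request:
servo_tool --moves "0 0 -0.005 0 0 0 1;0 0 -0.015 0 0 0 1;0 0 -0.025 0 0 0 1;0 0 -0.03 0 0 0 1;0 0 -0.03 0 0 0 1;0 0 -0.03 0 0 0 1;0 0 -0.03 0 0 0 1;0 0 -0.03 0 0 0 1;0 0 -0.02 0 0 0 1;0 0 -0.01 0 0 0 1;0 0 0 0 0 0 1;0 0 0 0 0 0 1"

```text
time_s: 20.02
tool_pos: [0.5252, 0.2912, 0.3381]
tool_rot: [-179.8, -0.1, 141.3]
force: [-0.1, -0.1, -2.0]
grip_width: 0.0179
```

```bash
python3 d.py .523 -.124 .33 76 18; python3 - <<'E'
from cell import env
from m import *
o=env.get_obs();print(o["qpos"].round(1),o["tool_pos"])
for n in("top","scene"):
    c=env.read_camera(n)
    F=cloud(c).reshape(-1,3);zt=o["tool_pos"][2]-.0148+.019
    d=np.hypot(*(F[:,:2]-o["tool_pos"][:2]).T)
    P=F[(d<.085)&(abs(F[:,2]-zt)<.006)]; h=cv2.convexHull((P[:,:2]*1e4).astype(np.int32)[:,None])[:,0]/1e4
    print(n,len(P),"z",np.median(P[:,2]).round(4),"exp",zt.round(4),np.round(circ(h),4),fitplane(P)[0].round(3))
u,v=proj(c,o["tool_pos"])[0].astype(int)
cv2.imwrite("pics/c3.png",cv2.resize(c["img"][v-40:v+30,u-45:u+45],(810,630),interpolation=cv2.INTER_CUBIC)[:590,:790,::-1])
E
```

```text
pos [0.5252 0.2912 0.3381] rot [-1.7983e+02 -1.3000e-01  1.4132e+02] |D| 0.4153 turn 65.3 F [-0.1 -0.1 -2. ] w 0.017885124236136155
-0.0143 -0.0181 0.0005 -0.0004 -0.0 0.1267
-0.0154 -0.0171 0.0005 -0.0004 -0.0 0.1267
-0.0165 -0.0161 0.0005 -0.0004 -0.0 0.1267
-0.0175 -0.015 0.0005 -0.0004 -0.0 0.1267
-0.0184 -0.0139 0.0005 -0.0004 -0.0 0.1267
-0.0192 -0.0127 0.0005 -0.0004 -0.0 0.1267
-0.02 -0.0115 0.0005 -0.0004 -0.0 0.1267
-0.0207 -0.0102 0.0005 -0.0004 -0.0 0.1267
-0.0213 -0.0089 0.0005 -0.0004 -0.0 0.1267
-0.0218 -0.0075 0.0005 -0.0004 -0.0 0.1267
-0.0222 -0.0061 0.0004 -0.0004 -0.0 0.1267
-0.0226 -0.0047 0.0004 -0.0004 -0.0 0.1267
-0.0228 -0.0032 0.0004 -0.0004 -0.0 0.1267
-0.023 -0.0018 0.0004 -0.0004 -0.0 0.1267
-0.0231 -0.0003 0.0004 -0.0004 -0.0 0.1267
-0.023 0.0011 0.0004 -0.0004 -0.0 0.1267
-0.0229 0.0026 0.0004 -0.0004 -0.0 0.1267
-0.0227 0.004 0.0005 -0.0004 -0.0 0.1267
[ 11.8  18.2 -56.3  76.2  15.   93.5   9.1] [0.52516965 0.29117184 0.33813102]
top 252 z 0.3419 exp 0.3423 [0.5423 0.2722 0.0377] [-0.029  0.024  0.352]
scene 1020 z 0.3414 exp 0.3423 [0.5245 0.2929 0.0619] [-0.005 -0.003  0.345]
```

View pics/c3.png

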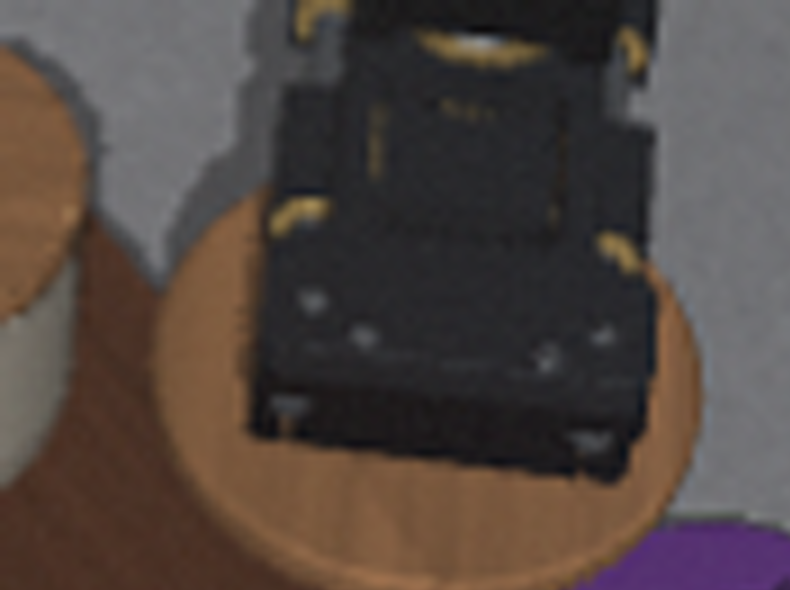

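Request:
servo_tool --moves "-0.0143 -0.018 -0.0005 0 0 0.127 1;-0.0154 -0.017 -0.0005 0 0 0.127 1;-0.0165 -0.016 -0.0005 0 0 0.127 1;-0.0175 -0.015 -0.0005 0 0 0.127 1;-0.0184 -0.014 -0.0005 0 0 0.127 1;-0.019 -0.0127 -0.0005 0 0 0.127 1;-0.02 -0.0115 -0.0005 0 0 0.127 1;-0.0207 -0.01 -0.0005 0 0 0.127 1;-0.0213 -0.009 -0.0005 0 0 0.127 1;-0.0218 -0.0075 -0.0005 0 0 0.127 1"

```text
time_s: 20.95
tool_pos: [0.5124, 0.0539, 0.3229]
tool_rot: [-178.0, -0.4, 104.0]
force: [-0.2, 1.2, -0.9]
grip_width: 0.0177
```

```bash
python3 d.py .521 -.125 .33 76 9; python3 -c "
from cell import env;print(env.get_obs()['qpos'].round(1))"
```

```text
pos [0.5124 0.0539 0.3229] rot [-177.96   -0.37  103.97] |D| 0.1793 turn 28.1 F [-0.2  1.2 -0.9] w 0.01768229346895875
-0.0195 -0.0039 -0.0008 -0.0081 0.0005 0.1085
-0.0197 -0.0028 -0.0008 -0.0081 0.0005 0.1085
-0.0198 -0.0018 -0.0008 -0.0081 0.0005 0.1085
-0.0199 -0.0007 -0.0008 -0.0081 0.0005 0.1085
-0.0199 0.0004 -0.0008 -0.0081 0.0005 0.1085
-0.0198 0.0015 -0.0008 -0.0081 0.0005 0.1085
-0.0197 0.0026 -0.0008 -0.0081 0.0005 0.1085
-0.0196 0.0036 -0.0008 -0.0081 0.0005 0.1085
-0.0193 0.0047 -0.0008 -0.0081 0.0005 0.1085
[ 34.3   4.4 -45.3  88.1   2.8  90.9   2.9]
```

Request:
servo_tool --moves "-0.0195 -0.004 -0.0005 -0.008 0 0.108 1;-0.0197 -0.0028 -0.0005 -0.008 0 0.108 1;-0.02 -0.0018 -0.0005 -0.008 0 0.108 1;-0.02 -0.0007 -0.0005 -0.008 0 0.108 1;-0.02 0.0004 -0.0005 -0.008 0 0.108 1;-0.0198 0.0015 -0.0005 -0.008 0 0.108 1;-0.018 0.0026 -0.0005 -0.008 0 0.108 1;-0.012 0.002 0 -0.008 0 0.09 1;-0.004 0.001 0 0 0 0.03 1;0 0 0 0 0 0 1;0 0 0 0 0 0 1;0 0 0 0 0 0 1"

```text
time_s: 21.95
tool_pos: [0.5138, -0.1204, 0.3187]
tool_rot: [-179.2, 0.2, 76.0]
force: [0.4, -1.1, -0.7]
grip_width: 0.0178
```

```bash
sed -i 's/-.0133+.019/-.0148+.019/' lp.py; python3 d.py .521 -.125 .25 76 5; python3 lp.py pics/d1.png .5215 -.1232; python3 -c "
from cell import env;print(env.get_obs()['qpos'].round(1))"
```

```text
pos [ 0.5138 -0.1204  0.3187] rot [-179.23    0.24   75.97] |D| 0.0693 turn 0.8 F [ 0.4 -1.1 -0.7] w 0.01776991626473304
-0.0005 0.0018 0.0137 -0.0054 0.0016 -0.0002
-0.0005 0.0018 0.0137 -0.0054 0.0016 -0.0002
-0.0005 0.0017 0.0137 -0.0054 0.0016 -0.0002
-0.0005 0.0017 0.0137 -0.0054 0.0016 -0.0002
-0.0005 0.0017 0.0137 -0.0054 0.0016 -0.0002
crock [ 0.5214 -0.1237] 311
910 z 0.3216 exp 0.3229 [ 0.5151 -0.1155  0.0611] [-0.015 -0.006  0.329]
[ 44.1   4.1 -35.8  88.3   2.6  89.2  -5.7]
```

View pics/d1.png

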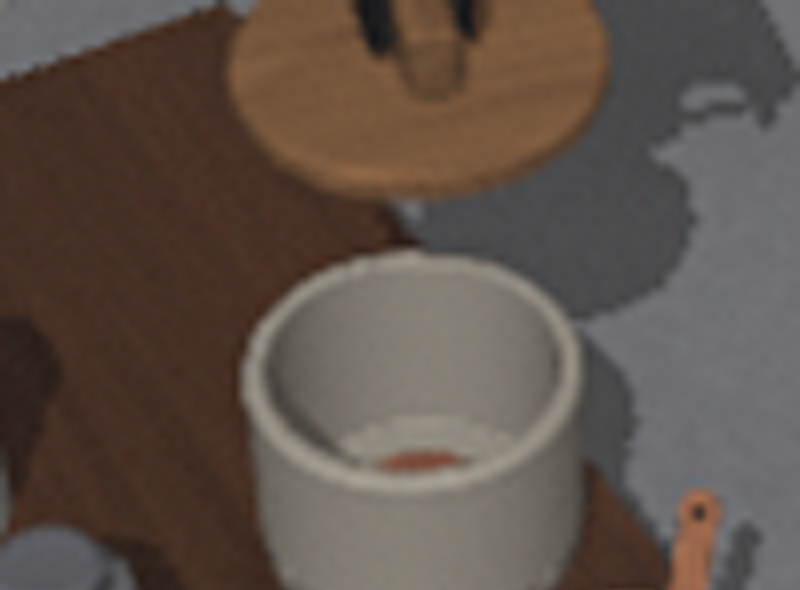

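Request:
servo_tool --moves "-0.0005 0.0018 0.014 -0.005 0.0016 0 1;-0.0005 0.0018 0.016 -0.005 0.0016 0 1;-0.0005 0.0017 0.016 -0.005 0.0016 0 1;-0.0005 0.0017 0.016 -0.005 0 0 1;0 0.001 0.014 0 0 0 1;0 0 0.006 0 0 0 1;0 0 0 0 0 0 1;0 0 0 0 0 0 1;0 0 0 0 0 0 1"

```text
time_s: 22.75
tool_pos: [0.5238, -0.1125, 0.2369]
tool_rot: [179.9, -0.0, 77.2]
force: [0.1, -1.0, -1.9]
grip_width: 0.0176
```

```bash
python3 d.py .521 -.125 .21 76 4; python3 lp.py pics/d2.png .5215 -.1232
```

```text
pos [ 0.5238 -0.1125  0.2369] rot [ 1.7986e+02 -3.0000e-02  7.7150e+01] |D| 0.0298 turn 1.2 F [ 0.1 -1.  -1.9] w 0.01764849404716277
-0.0032 -0.0 0.0067 0.0012 -0.0003 0.01
-0.0032 0.0 0.0067 0.0012 -0.0003 0.01
-0.0032 0.0 0.0067 0.0012 -0.0003 0.01
-0.0032 0.0 0.0067 0.0012 -0.0003 0.01
crock [ 0.5217 -0.1242] 175
857 z 0.241 exp 0.2411 [ 0.5251 -0.108   0.0606] [-0.     0.012  0.242]
```

View pics/d2.png

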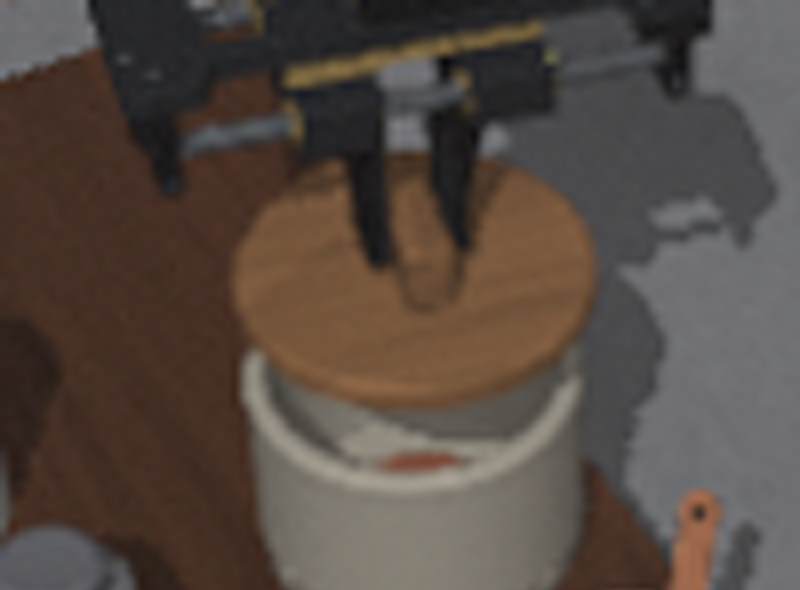

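Request:
servo_tool --moves "-0.004 0 0.004 0 0 0.01 1;-0.004 0 0.004 0 0 0.01 1;-0.003 0 0.004 0 0 0.01 1;-0.001 0 0.003 0 0 0.01 1;0 0 0 0 0 0 1;0 0 0 0 0 0 1;0 0 0 0 0 0 1;0 0 0 0 0 0 1"

```text
time_s: 23.47
tool_pos: [0.5222, -0.1266, 0.223]
tool_rot: [179.6, 0.0, 75.8]
force: [0.1, 0.3, -1.2]
grip_width: 0.0178
```

```bash
cat >> lp.py <<'E'
c0=o["tool_pos"][:2]
for _ in range(3):
    f=lambda q:np.hypot(*(h-q).T)-.062
    c0=least_squares(f,c0,loss="cauchy",f_scale=.001).x
print("fixed-r lid",c0.round(4),"lid-tool",(c0-o["tool_pos"][:2]).round(4),"inl",(abs(f(c0))<.002).sum(),len(h))
E
python3 d.py .521 -.125 .2 76 4; python3 lp.py pics/d3.png .5215 -.1232
```

```text
pos [ 0.5222 -0.1266  0.223 ] rot [179.6    0.    75.78] |D| 0.0231 turn 0.5 F [ 0.1  0.3 -1.2] w 0.017751613445962468
0.0003 -0.0004 0.0058 0.0035 0.0 -0.0019
0.0003 -0.0004 0.0058 0.0035 0.0 -0.0019
0.0003 -0.0004 0.0058 0.0035 0.0 -0.0019
0.0003 -0.0004 0.0058 0.0035 0.0 -0.0019
crock [ 0.5219 -0.1238] 183
828 z 0.2271 exp 0.2272 [ 0.5234 -0.1223  0.0602] [0.007 0.007 0.224]
fixed-r lid [ 0.5243 -0.1242] lid-tool [0.0021 0.0024] inl 19 30
```

View pics/d3.png

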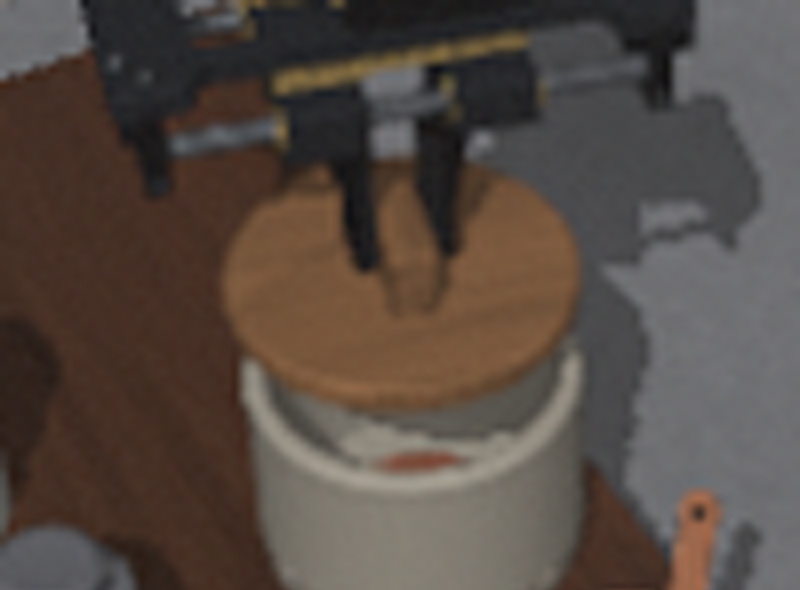

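Request:
servo_tool --moves "0.0002 -0.0014 0.004 0.004 0 0 1;0.0002 -0.0014 0.005 0.004 0 0 1;0 0 0.005 0.004 0 0 1;0 0 0.004 0 0 0 1;0 0 0 0 0 0 1;0 0 0 0 0 0 1;0 0 0 0 0 0 1"

```text
time_s: 24.1
tool_pos: [0.5192, -0.1247, 0.2027]
tool_rot: [-180.0, -0.0, 75.9]
force: [-0.6, 1.1, -1.5]
grip_width: 0.0175
```

```bash
python3 d.py .5197 -.1256 .195 76 4; python3 lp.py pics/d4.png .5215 -.1232
```

```text
pos [ 0.5192 -0.1247  0.2027] rot [-1.7997e+02 -1.0000e-02  7.5850e+01] |D| 0.0077 turn 0.2 F [-0.6  1.1 -1.5] w 0.01754400465450365
-0.0002 0.0002 0.0019 -0.0002 -0.0001 -0.0013
-0.0002 0.0002 0.0019 -0.0002 -0.0001 -0.0013
-0.0002 0.0002 0.0019 -0.0002 -0.0001 -0.0013
-0.0002 0.0002 0.0019 -0.0002 -0.0001 -0.0013
crock [ 0.5219 -0.1237] 157
837 z 0.2068 exp 0.2069 [ 0.5203 -0.1208  0.0614] [-0.007  0.002  0.211]
fixed-r lid [ 0.5202 -0.121 ] lid-tool [0.001  0.0037] inl 29 30
```

View pics/d4.png

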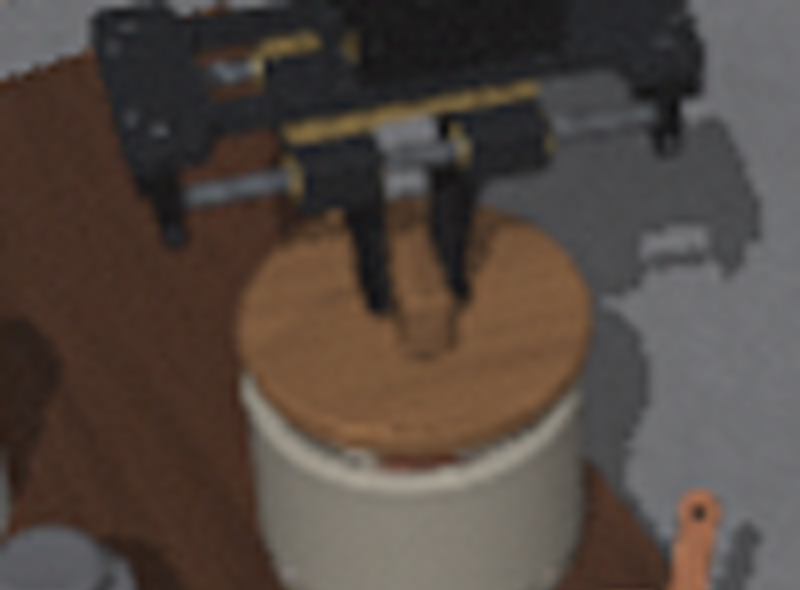

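Request:
servo_tool --moves "-0.0008 0.0008 0.001 0 0 0 1;-0.0008 0.0008 0.001 0 0 0 1;0 0 0.001 0 0 0 1;0 0 0 0 0 0 1;0 0 0 0 0 0 1;0 0 0 0 0 0 1"

```text
time_s: 24.65
tool_pos: [0.5211, -0.1272, 0.2001]
tool_rot: [179.9, -0.0, 75.8]
force: [-0.3, 0.3, -1.5]
grip_width: 0.0176
```

```bash
python3 d.py .5205 -.1267 .195 76 4; python3 lp.py pics/d5.png .5215 -.1232
```

```text
pos [ 0.5211 -0.1272  0.2001] rot [179.93  -0.    75.83] |D| 0.0052 turn 0.2 F [-0.3  0.3 -1.5] w 0.01759585262574886
0.0001 -0.0002 0.0013 0.0006 -0.0 -0.0015
0.0001 -0.0002 0.0013 0.0006 -0.0 -0.0015
0.0001 -0.0002 0.0013 0.0006 -0.0 -0.0015
0.0001 -0.0002 0.0013 0.0006 -0.0 -0.0015
crock [ 0.522 -0.124] 153
828 z 0.2044 exp 0.2043 [ 0.5224 -0.123   0.0615] [-0.    -0.001  0.204]
fixed-r lid [ 0.5227 -0.1234] lid-tool [0.0016 0.0038] inl 21 25
```

View pics/d5.png

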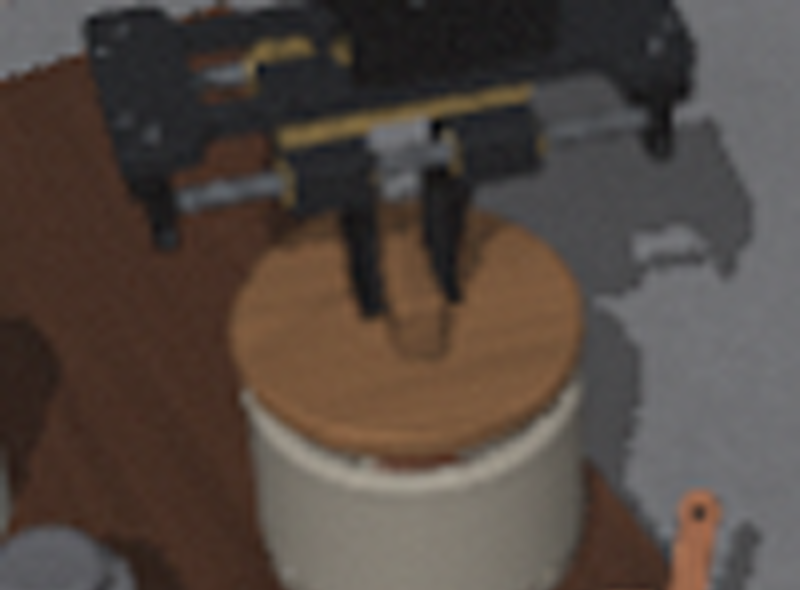

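Request:
servo_tool --moves "0 -0.0006 0.0015 0 0 0 1;0 -0.0004 0.002 0 0 0 1;0 0 0.0015 0 0 0 1;0 0 0 0 0 0 1;0 0 0 0 0 0 1"

```text
time_s: 25.12
tool_pos: [0.52, -0.1268, 0.1947]
tool_rot: [179.9, 0.0, 75.8]
force: [-0.3, 0.1, -1.5]
grip_width: 0.0177
```

```bash
python3 d.py .5202 -.127 .187 76 4; python3 lp.py pics/d6.png .5215 -.1232
```

```text
pos [ 0.52   -0.1268  0.1947] rot [179.93   0.    75.85] |D| 0.0077 turn 0.2 F [-0.3  0.1 -1.5] w 0.017692211913882018
-0.0 0.0001 0.0019 0.0006 0.0 -0.0013
-0.0 0.0001 0.0019 0.0006 0.0 -0.0013
-0.0 0.0001 0.0019 0.0006 0.0 -0.0013
-0.0 0.0001 0.0019 0.0006 0.0 -0.0013
crock [ 0.5224 -0.1238] 135
835 z 0.1989 exp 0.1989 [ 0.5215 -0.1232  0.0611] [ 0.    -0.004  0.198]
fixed-r lid [ 0.522  -0.1237] lid-tool [0.002  0.0031] inl 27 31
```

The lid matches the crock's axis to under 1 mm. Lowering slowly.

Request:
servo_tool --moves "0 0 0.0015 0 0 0 1;0 0 0.0015 0 0 0 1;0 0 0.0012 0 0 0 1;0 0 0 0 0 0 1"

```text
time_s: 25.5
tool_pos: [0.5201, -0.1268, 0.1901]
tool_rot: [179.9, 0.0, 75.8]
force: [-0.0, 0.5, -2.4]
grip_width: 0.0178
```

Request:
servo_tool --moves "0 0 0.0012 0 0 0 1;0 0 0.001 0 0 0 1;0 0 0 0 0 0 1"

```text
time_s: 25.75
tool_pos: [0.5201, -0.1268, 0.1876]
tool_rot: [179.9, 0.0, 75.8]
force: [0.2, -0.2, -1.3]
grip_width: 0.0176
```

Request:
servo_tool --moves "0 0 0.001 0 0 0 1;0 0 0.0008 0 0 0 1;0 0 0.0008 0 0 0 1;0 0 0 0 0 0 1"

```text
time_s: 26.08
tool_pos: [0.5204, -0.1269, 0.1868]
tool_rot: [179.9, 0.1, 75.8]
force: [1.1, -0.3, -1.1]
grip_width: 0.0178
```

It stopped at 0.1868, the predicted seat. A tiny extra step to confirm, then release.

Request:
servo_tool --moves "0 0 0.0008 0 0 0 1;0 0 0 0 0 0 1;0 0 0 0 0 0 0.1;0 0 0 0 0 0 0.1;0 0 0 0 0 0 0.1;0 0 0 0 0 0 0.1;0 0 0 0 0 0 0.1;0 0 0 0 0 0 0.1;0 0 0 0 0 0 0.1"

```text
time_s: 26.83
tool_pos: [0.5211, -0.127, 0.1858]
tool_rot: [179.8, 0.0, 75.8]
force: [0.6, -0.0, -0.6]
grip_width: 0.0389
```

```bash
python3 lp.py pics/d7.png .5215 -.1232
```

```text
crock [ 0.5233 -0.1213] 98
822 z 0.1908 exp 0.19 [ 0.5221 -0.1238  0.0617] [-0.005 -0.005  0.193]
fixed-r lid [ 0.5225 -0.124 ] lid-tool [0.0014 0.003 ] inl 26 28
```

View pics/d7.png

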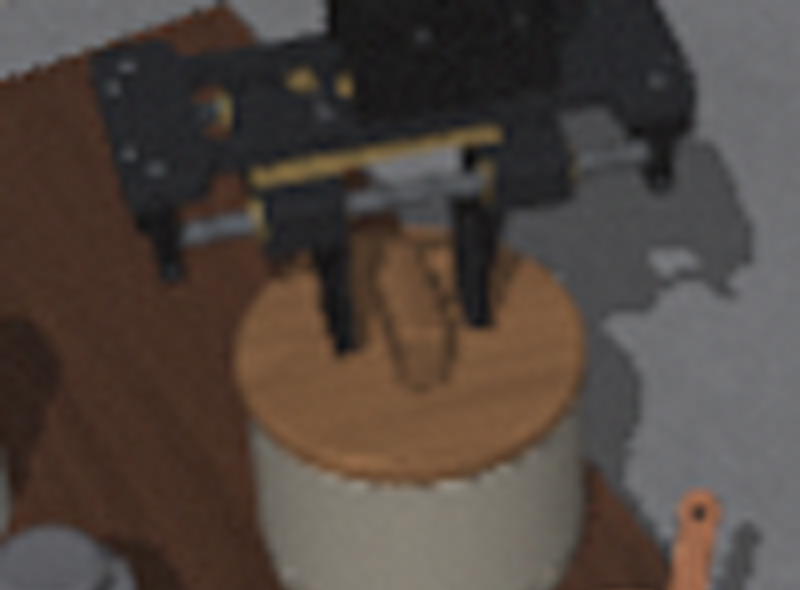

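The lid is seated and level at 0.1908, with the fingers clear of the bar. Rising and backing off.

Request:
servo_tool --moves "0 0 -0.01 0 0 0 0.1;0 0 -0.02 0 0 0 0.1;0 0 -0.03 0 0 0 0.1;0 0 -0.03 0 0 0 0.1;0 0 -0.03 0 0 0 0.1;0 0 -0.02 0 0 0 0.1;-0.03 0 0 0 0 0 0.1;-0.03 0 0 0 0 0 0.1;-0.03 0 0 0 0 0 0.1;-0.03 0 0 0 0 0 0.1;-0.03 0 0 0 0 0 0.1;-0.03 0 0 0 0 0 0.1;-0.01 0 0 0 0 0 0.1;0 0 0 0 0 0 0.1;0 0 0 0 0 0 0.1;0 0 0 0 0 0 0.1;0 0 0 0 0 0 0.1"

```text
time_s: 28.3
tool_pos: [0.4755, -0.3124, 0.3461]
tool_rot: [179.1, 0.1, 76.5]
force: [0.9, 0.0, -0.2]
grip_width: 0.0388
```

```bash
python3 - <<'E'
from cell import env
from m import *
ims=[]
print(env.get_obs()["tool_pos"],env.get_obs()["joint_velocities"].round(1))
for n in("top","scene"):
    c=env.read_camera(n)
    F=cloud(c).reshape(-1,3)
    for nm,c0 in dict(notched_c2=(.541,.072),plain_c1=(.52,-.124)).items():
        d=np.hypot(*(F[:,:2]-c0).T)
        P=F[(d<.075)&(abs(F[:,2]-.191)<.005)]; h=cv2.convexHull((P[:,:2]*1e4).astype(np.int32)[:,None])[:,0]/1e4
        print(n,nm,len(P),np.median(P[:,2]).round(4),np.round(circ(h),4),fitplane(P)[0].round(3))
    u,v=proj(c,[.57,0,.15])[0].astype(int)
    ims.append(cv2.resize(c["img"][v-75:v+75,u-100:u+100],(400,300),interpolation=cv2.INTER_CUBIC))
cv2.imwrite("pics/e1.png",np.hstack(ims)[:,:,::-1])
E
```

```text
[ 0.47552889 -0.31243661  0.34613876] [-0.8 -0.6 -0.9  0.2 -0.5  0.2 -0.2]
top notched_c2 1101 0.1906 [0.5395 0.072  0.0614] [-0.002 -0.001  0.192]
top plain_c1 1129 0.1906 [ 0.519  -0.1241  0.0614] [-0.003  0.002  0.193]
scene notched_c2 1250 0.1907 [0.5423 0.0709 0.0622] [-0.001 -0.004  0.192]
scene plain_c1 927 0.1908 [ 0.5218 -0.1238  0.0617] [-0.002 -0.008  0.191]
```

View pics/e1.png

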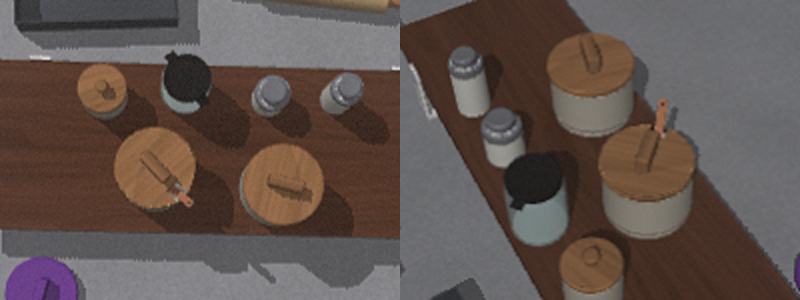

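Both lids are flat at the expected height and within about 1.5 mm of the crocks' axes. The scoop handle is up through the notch at (182,197) in the top view, the bystanders are in place and the arm is clear. Handing in.

```bash
python3 -c "
from cell import env
print(env.sign_off())"
```

```text
the job is handed in; nothing more can be done
None
```

Both lids are on, and I handed the job in after about 28 s of the 61 s allowed; the hand-in gives no verdict. The notched lid sits on the left crock (crock_2, with the scoop), with the scoop's handle up through the notch. The plain lid sits on the right crock (crock_1, with the terracotta disc).

**Last checks:**
- **Seating:** in both cameras the discs' upper faces lie at 0.1906–0.1908 m, against 0.191 m expected when resting on the rim. The fitted tilt is at most 0.008 rad.
- **Centring:** each lid is within about 1.6 mm of the crock position measured at the start by the same camera.
- **Everything else:** the scoop is standing, and nothing on the shelf looks moved. The gripper is open and well clear. The readings I took while lowering showed no contact force above noise (about 2 N).

**What disagreed:**
- **Fingertips:** they stood about 23 mm higher in the images than the reported tool position implies. I used the camera-measured height for the grasps and placings.
- **Cameras:** the two differ by about 3 mm in x, so I compared each lid with its crock in the same camera.
- **Carry over the scoop:** while carrying the notched lid, the arm sagged and tilted to about 5 mm above the scoop's tip. I raised it, and pictures showed the scoop and crock had not moved.

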